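# Take up the gear play of a varnishing turntable and load it with lantern sticks

## Robot

A 6-joint arm with a two-finger parallel gripper is mounted at the origin on the work surface. World frame = base frame: x ahead of the robot, y to its left, z up, the work surface at z = 0. Lengths are in m, angles in rad, forces in N, time in s.
With the tool pointing down it reaches from about 0.35 to 0.975 m from the base axis. Payload 4.9 kg.
Tool frame: the origin (TCP) lies on the centre line of the jaws, within the pads' length; the fingertips stand 8 mm ahead of it and the grasp point (between the pads) lies 11 mm behind it; z points along the fingers, y is the line along which they close (so a half turn about z gives the same grasp; the last joint's range is limited). The gripper opens to 85 mm and grips with 20 to 120 N. Pads are 22 mm wide; open, the fingers measure 114 mm over their backs; the gripper's body (76 mm by 85 mm) begins 54 mm behind the grasp point. The pads swing forward as they close: fully open they stand 13 mm farther back than shut.
Start: joints at [1.025, 0.053, 1.613, -0, 1.476, -0.119], TCP at [0.259, 0.569, 0.239] pointing down, gripper open.
Joint ranges: [-3.01, 3.01], [-1.01, 2.22], [0.06, 2.58], [-1.02, 4.17], [0.09, 2.62], [-3.14, 3.14]. Speed limits (rad/s): [2.57, 2.57, 3.14, 3.14, 3.14, 3.14].

## Interface

Orientations are given as a rotation vector (axis times angle).
In Python, from cell import sensors, get_image, manip gives the robot as it stands.
- The arm moves only by the tool step_arm, never from a script. Its argument "rows" is a list of rows, each an object with "rot": the turn, a rotation vector about the tool's x, y, z in degrees, a list of three; "travel": the shift along the tool's x, y, z in cm, a list of three; "grip": the finger opening in cm, from 0 to 8.54. In form: [{"rot": [wx, wy, wz], "travel": [dx, dy, dz], "grip": grip}, ...]. A call has 1 to 10 rows; each row shifts and turns the commanded pose from where the row before left it, along the tool's axes as they then stand; what a row does not reach is not made up. A row lasts 1/10 s, in which the tool goes at most 50 mm and 8.59 degrees, less where a joint would pass 70% of its speed; a pose out of reach is approached as far as the arm can. A call is refused whole if a number of a shift passes 5 or a number of a turn 8.59, either way. A call with a gripper value outside its range is refused whole. The fingers move at their own pace and stop on an object; the grip force is fixed at half the most. Time passes only in rows, so rows that do not move let the fingers close. It gives the time, the measured TCP pose, the force, the opening and the grip force at its end, in the units of the state.
- sensors.get_obs(): the state, without advancing time (a new reading comes with each control period).
- get_image(name): name is "scene" or "top" or "wrist"; returns a dict with "frame" (400x640x3 uint8, red, green, blue), "fov_y" (degrees; the focal length in pixels is half the picture's height over the tangent of half this angle, whatever the lens; pixels are square), "cx", "cy" (the principal point, pixels), "world_from_camera" (4x4, takes a point from camera to world coordinates); the wrist camera has in their place "mount" (4x4, takes a point from camera to tool coordinates, whose origin is the TCP and whose axes are the flange's). Camera axes: x right, y up, looking along -z (the intrinsics and any distortion apply to the point x, -y, -z); pixel columns grow to the right and rows downward; lengths in m; the calibration is good to about 2 mm. A picture is of the moment at which its call begins: read the wrist's pose just before it. There is no depth.
- manip.hand_in(): hands the job in; it is judged then, once.
The state is a dict: "clock": time; "qpos": joint angles; "joint_vel": joint speeds; "joint_efforts": joint torques, N m; "tcp_pos": TCP position; "tool_rot": TCP orientation; "contact_force": force on the tool from outside, world axes, zero at the start; "ft_torque": the same for the moment, N m; "gripper_width": finger opening in m; "gripper_force": force on a finger pad.
Only numpy, scipy, OpenCV 4.12 (cv2) and the standard library are available. Lean on these libraries where they do the work, as an engineer would, in place of code of your own. Each camera call takes 0.05 s, during which the arm holds its last target. There are 200 camera calls.

## Task

The hand-cranked varnishing turntable has too much slack between crank and table: feel the free play by rocking the crank, and swing the adjusting lever under it until the crank rocks freely through only about 10 degrees in all (6 to 14 will do). Prove the setting by turning the crank anticlockwise and then clockwise, each time slowly until the table just follows. Then stand every lantern stick plain end down in the turntable's sockets, one to a socket, and leave the glue bottle, cup and dish alone.

Things in the scene. Friction and masses are not known exactly. Their poses are not given: they have to be found in the camera images.
- crank_grip (a point): Middle of the crank's upright black handle (cylinder, diameter 21 mm, 44 mm tall; its top is 20 mm above this point, its foot 24 mm below), 80 mm from the crank's vertical axis, 119 to 128 mm above the bench. Below the handle is a flat steel arm, its top 30 mm below this point.
- crank (a joint): Angle of the crank in the stand, rad, anticlockwise from above positive; its axis is at y = -50 mm of stand. It turns freely (under 1 N at the handle) in the play between the teeth, while the turntable stands still; then the teeth meet and the table resists and follows (4 to 5 N at the handle). At the start the play is 24 to 47 degrees in all, different every time.
- tooth_gap: The gap of the table wheel's teeth in which the crank's pinion works (inside the mesh, not seen): origin on the crank's axis at bench level, z up; its x axis points where the crank arm stands in the middle of its free play, and turns with the table (three times as far, the other way).
- turntable (a joint): Angle of the turntable in the stand, rad, anticlockwise from above positive. It is geared to the pinion 1 to 3 and turns against it: crank clockwise, table anticlockwise. Stiff in its bearing; stays where left.
- lever_grip (a point): Middle of the adjusting lever's upright black knob (cylinder, diameter 19 mm, 46 mm tall; this point is 72 mm above the bench, the knob's top 14 mm higher), 90 mm from the crank's axis, at the end of a flat steel lever below the pinion, on the far side of the post. It turns a threaded bush that carries the crank.
- lever (a joint): Angle of the adjusting lever, rad, 0 (most play) to 1.4, anticlockwise from above positive; swings about the crank's axis, stays where left (friction 3 to 4 N at the knob). Anticlockwise lowers the crank's tapered pinion into the wheel's teeth (by up to 9 mm): 1 degree of lever takes about 0.55 degree off the crank's total play. With the teeth hard in mesh it stops.
- socket0 (a point): Centre of the mouth of one of six upright square steel sockets on the turntable (66 mm from its axis, 60 degrees apart), 117 mm above the bench; inside 26 x 26 mm, walls 2 mm, 45 mm deep (its floor is the turntable plate). The frame turns with the table, z up.
- socket1 (a point): Mouth of another socket, as socket0.
- socket2 (a point): Mouth of another socket, as socket0.
- socket3 (a point): Mouth of another socket, as socket0.
- socket4 (a point): Mouth of another socket, as socket0.
- socket5 (a point): Mouth of another socket, as socket0.
- stick0: A plain wooden lantern stick lying on the bench (or absent): round shank 16 mm thick with a crossbar head 44 x 16 x 16 mm at one end; 180 mm overall, 40 to 65 g. Origin on its axis at mid-length; x runs from the head (-90 mm) to the plain end (+90 mm), y along the crossbar. Lying, its axis is 8 mm above the bench.
- stick0_foot (a point): Centre of the plain end of stick0 (90 mm along x from its origin).
- stick1: Another lantern stick, as stick0 (or absent).
- stick1_foot (a point): Centre of the plain end of stick1 (90 mm along x from its origin).
- stick2: Another lantern stick, as stick0 (or absent).
- stick2_foot (a point): Centre of the plain end of stick2 (90 mm along x from its origin).
- stick3: Another lantern stick, as stick0 (or absent).
- stick3_foot (a point): Centre of the plain end of stick3 (90 mm along x from its origin).
- stand: The turntable's fixed grey base, 230 x 340 mm, top 22 mm above the bench. Origin at bench level; x points away from the robot. In its frame the turntable's axis is at y = +90 mm, the crank's axis at y = -50 mm. The toothed wheel is 217 mm across; the plate above it is 192 mm across, its top 72 mm above the bench.
- glue: Bystander: a yellow glue bottle, 52 mm across, 130 mm tall. Leave it alone.
- cup: Bystander: a white paper cup, 76 mm across, 85 mm tall. Leave it alone.
- dish: Bystander: a small white paint dish, 90 mm across, 22 mm tall. Leave it alone.
There are look-alikes about, which are no part of the job. Leave any blue or orange look-alike of the stick1 alone.

How it is judged:
On the way, in this order (a step that is already met when the one before it is completed fails the run):
1. with the play set, the crank is turned anticlockwise up against the table's resistance: it then stands 3 to 7 degrees from the middle of its play, so the play is 6 to 14 degrees in all (y of crank_grip in the frame of tooth_gap between 0.004 and 0.01 m and contact force between crank and tooth_gap above 2 N), for 0.1 s.
2. then it is turned clockwise up against the resistance, again 3 to 7 degrees from the middle of its play (y of crank_grip in the frame of tooth_gap between -0.01 and -0.004 m and contact force between crank and tooth_gap above 2 N), for 0.1 s.
3. then all the sticks stand plain end down in sockets (angle between each of stick0, stick1, stick2, stick3's own x axis and vertical above 2.69159 rad and ((horizontal distance between stick0_foot and socket0 below 0.015 m and z of stick0_foot in the frame of socket0 below -0.036 m) or (horizontal distance between stick0_foot and socket1 below 0.015 m and z of stick0_foot in the frame of socket1 below -0.036 m) or (horizontal distance between stick0_foot and socket2 below 0.015 m and z of stick0_foot in the frame of socket2 below -0.036 m) or (horizontal distance between stick0_foot and socket3 below 0.015 m and z of stick0_foot in the frame of socket3 below -0.036 m) or (horizontal distance between stick0_foot and socket4 below 0.015 m and z of stick0_foot in the frame of socket4 below -0.036 m) or (horizontal distance between stick0_foot and socket5 below 0.015 m and z of stick0_foot in the frame of socket5 below -0.036 m)) and ((horizontal distance between stick1_foot and socket0 below 0.015 m and z of stick1_foot in the frame of socket0 below -0.036 m) or (horizontal distance between stick1_foot and socket1 below 0.015 m and z of stick1_foot in the frame of socket1 below -0.036 m) or (horizontal distance between stick1_foot and socket2 below 0.015 m and z of stick1_foot in the frame of socket2 below -0.036 m) or (horizontal distance between stick1_foot and socket3 below 0.015 m and z of stick1_foot in the frame of socket3 below -0.036 m) or (horizontal distance between stick1_foot and socket4 below 0.015 m and z of stick1_foot in the frame of socket4 below -0.036 m) or (horizontal distance between stick1_foot and socket5 below 0.015 m and z of stick1_foot in the frame of socket5 below -0.036 m)) and ((horizontal distance between stick2_foot and socket0 below 0.015 m and z of stick2_foot in the frame of socket0 below -0.036 m) or (horizontal distance between stick2_foot and socket1 below 0.015 m and z of stick2_foot in the frame of socket1 below -0.036 m) or (horizontal distance between stick2_foot and socket2 below 0.015 m and z of stick2_foot in the frame of socket2 below -0.036 m) or (horizontal distance between stick2_foot and socket3 below 0.015 m and z of stick2_foot in the frame of socket3 below -0.036 m) or (horizontal distance between stick2_foot and socket4 below 0.015 m and z of stick2_foot in the frame of socket4 below -0.036 m) or (horizontal distance between stick2_foot and socket5 below 0.015 m and z of stick2_foot in the frame of socket5 below -0.036 m)) and ((horizontal distance between stick3_foot and socket0 below 0.015 m and z of stick3_foot in the frame of socket0 below -0.036 m) or (horizontal distance between stick3_foot and socket1 below 0.015 m and z of stick3_foot in the frame of socket1 below -0.036 m) or (horizontal distance between stick3_foot and socket2 below 0.015 m and z of stick3_foot in the frame of socket2 below -0.036 m) or (horizontal distance between stick3_foot and socket3 below 0.015 m and z of stick3_foot in the frame of socket3 below -0.036 m) or (horizontal distance between stick3_foot and socket4 below 0.015 m and z of stick3_foot in the frame of socket4 below -0.036 m) or (horizontal distance between stick3_foot and socket5 below 0.015 m and z of stick3_foot in the frame of socket5 below -0.036 m))), for 0.2 s.
At the end, for the whole second after the job is handed in: Every stick stands plain end down in a socket, its foot within 9 mm of the socket's floor, leaning less than 25 degrees (in a socket they cannot lean more); sticks and turntable at rest; the lever left between 0.25 and 1.35 rad, where the right settings lie (all of step 3 and linear speed of each of stick0, stick1, stick2, stick3 below 0.05 m/s and velocity of joint turntable between -0.05 and 0.05 rad/s and value of joint lever between 0.25 and 1.35 rad); the robot touches nothing.
It fails at once if the glue is pushed more than 30 mm or tipped (distance of glue from where it was at the start of the episode above 0.03 m or angle between glue's own z axis and vertical above 0.5 rad).
It fails at once if the cup is pushed more than 30 mm or tipped (distance of cup from where it was at the start of the episode above 0.03 m or angle between cup's own z axis and vertical above 0.5 rad).
It fails at once if the dish is pushed more than 30 mm or tipped (distance of dish from where it was at the start of the episode above 0.03 m or angle between dish's own z axis and vertical above 0.5 rad).
Of stick0, stick1, stick2, stick3 only 2 to 4 are there at a start; the rules pass over those that are not, and their reading is None.
At some moment in a run one of stick0, stick1, stick2, stick3 may be knocked a few centimetres aside while the robot is not near it.
It also fails if it takes over 210 s, if anything falls off the work surface, if the arm or the gripper's body presses on something with over 40 N, if the wrist force passes 120 N, or if a joint passes its speed limit or range.

## Working session

There is one attempt and no reset: what is moved stays moved. The work goes in short steps, Python scripts to look and compute and a tool call to move; the robot and the scene stay as the last step left them, time stands still between calls to the robot, and variables do not carry over. Pictures are saved under pics/ and viewed, at most 14 in all, crops included, and the job is handed in when it is done.

Besides the shell and the picture viewer there is one more tool, called after "Request:" in YAML: its name, and indented under it one key for each argument. step_arm: Moves the arm, as the interface text tells. Its arguments: {"type":"object","properties":{"rows":{"type":"array","items":{"type":"object","properties":{"rot":{"type":"array","items":{"type":"number"}},"travel":{"type":"array","items":{"type":"number"}},"grip":{"type":"number"}}}}},"required":["rows"]}

```bash
mkdir -p pics; ls; cat > h.py <<'E'
import numpy as np, cv2
from cell import sensors, get_image, manip
from scipy.spatial.transform import Rotation as R
def shot(n,fn):
    o=sensors.get_obs(); d=get_image(n); cv2.imwrite('pics/'+fn+'.png',d['frame'][:,:,::-1])
    if 'mount' in d:
        T=np.eye(4);T[:3,:3]=R.from_rotvec(o['tool_rot']).as_matrix();T[:3,3]=o['tcp_pos'];d['W']=T@d['mount']
    else: d['W']=np.array(d['world_from_camera'])
    np.savez('pics/'+fn+'.npz',W=d['W'],f=200/np.tan(np.radians(d['fov_y'])/2),cx=d['cx'],cy=d['cy'])
    return d
def pix(fn,u,v,z):
    c=np.load('pics/'+fn+'.npz'); W=c['W']
    r=W[:3,:3]@np.array([(u-c['cx'])/c['f'],-(v-c['cy'])/c['f'],-1]); p=W[:3,3]
    return p+r*(z-p[2])/r[2]
def proj(fn,P):
    c=np.load('pics/'+fn+'.npz'); W=c['W']; q=W[:3,:3].T@(np.array(P)-W[:3,3])
    return np.array([c['cx']-c['f']*q[0]/q[2], c['cy']+c['f']*q[1]/q[2]])
def st():
    o=sensors.get_obs()
    Rm=R.from_rotvec(o['tool_rot']).as_matrix()
    print('t',round(o['clock'],2),'tcp',np.round(o['tcp_pos'],4),'x',np.round(Rm[:,0],3),'y',np.round(Rm[:,1],3),'z',np.round(Rm[:,2],3),'F',np.round(o['contact_force'],1),'w',round(o['gripper_width'],4),'q',np.round(o['qpos'],2))
    return o,Rm
def togo(p):
    o,Rm=st(); print('togo cm tool',np.round(100*Rm.T@(np.array(p)-o['tcp_pos']),2))
E
python3 - <<'E'
from h import *
st()
for n in('top','scene'):
    d=shot(n,n+'0'); print({k:v for k,v in d.items() if k!='frame'})
d=get_image('wrist');print({k:v for k,v in d.items() if k!='frame'})
E
```

```text
pics
t 0.0 tcp [0.2584 0.5684 0.2381] x [-0.91   0.414  0.   ] y [ 0.414  0.91  -0.002] z [-0.001 -0.002 -1.   ] F [-0.3 -0.3 -1.2] w 0.0853 q [ 1.02  0.05  1.61  0.    1.48 -0.12]
{'fov_y': 53.625637013901624, 'cx': 322.5172948497132, 'cy': 201.83662278633483, 'world_from_camera': array([[-1.79469948e-02,  9.76878964e-01, -2.13038482e-01,
         2.97027034e-01],
       [-9.99832499e-01, -1.82995684e-02,  3.16962763e-04,
         2.59494941e-03],
       [-3.58887801e-03,  2.13008486e-01,  9.77043758e-01,
         1.29916371e+00],
       [ 0.00000000e+00,  0.00000000e+00,  0.00000000e+00,
         1.00000000e+00]]), 'W': array([[-1.79469948e-02,  9.76878964e-01, -2.13038482e-01,
         2.97027034e-01],
       [-9.99832499e-01, -1.82995684e-02,  3.16962763e-04,
         2.59494941e-03],
       [-3.58887801e-03,  2.13008486e-01,  9.77043758e-01,
         1.29916371e+00],
       [ 0.00000000e+00,  0.00000000e+00,  0.00000000e+00,
         1.00000000e+00]])}
{'fov_y': 49.743438924502044, 'cx': 317.5855403124884, 'cy': 203.95359800236773, 'world_from_camera': array([[ 0.57831896, -0.67
[... 202 characters left out ...]
,  1.        ]]), 'W': array([[ 0.57831896, -0.67640997,  0.45608851,  1.16337578],
       [ 0.81578248,  0.48413645, -0.31640296, -0.45504652],
       [-0.00679096,  0.55505085,  0.8317887 ,  1.24900144],
       [ 0.        ,  0.        ,  0.        ,  1.        ]])}
{'fov_y': 69.17454445851654, 'cx': 315.87039896867657, 'cy': 195.70955157543685, 'mount': array([[-1.15249496e-03,  9.47802197e-01,  3.18856814e-01,
         8.28297365e-02],
       [ 9.99999331e-01,  1.12521984e-03,  2.69739716e-04,
         4.85426268e-04],
       [-1.03124118e-04,  3.18856911e-01, -9.47802859e-01,
        -1.35639346e-01],
       [ 0.00000000e+00,  0.00000000e+00,  0.00000000e+00,
         1.00000000e+00]])}
```

View pics/top0.png

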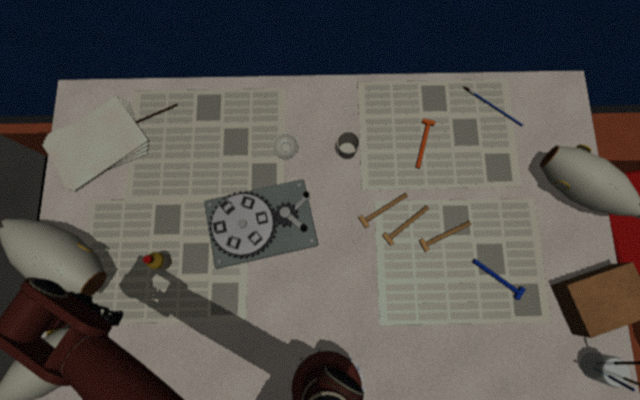

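View pics/scene0.png

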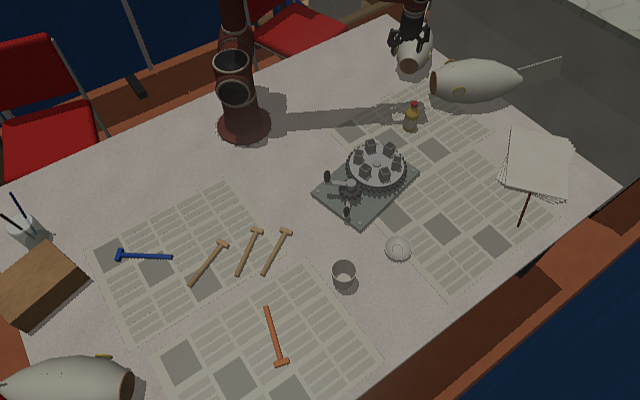

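```bash
python3 - <<'E'
from h import *
a=cv2.imread('pics/top0.png')[170:275,195:330]; b=cv2.imread('pics/scene0.png')[130:235,300:435]
c=np.hstack([cv2.resize(x,None,fx=2.96,fy=5.0 if 0 else 2.96,interpolation=cv2.INTER_CUBIC) for x in(a,b)])
c=np.clip(c.astype(float)*1.5,0,255).astype('uint8')
cv2.imwrite('pics/crop0.png',c);print(c.shape)
for u,v in[(363,221),(406,195),(389,239),(428,207),(424,246),(469,223)]: print(pix('top0',u,v,.008))
for u,v in [(206,198),(305,181),(317,244),(218,268)]: print('stand',pix('top0',u,v,.02))
print('cup',pix('top0',347,145,.085),'dish',pix('top0',285,146,.02),'glue',pix('top0',150,259,.13))
E
```

```text
(311, 800, 3)
[ 0.5112714  -0.13037018  0.008     ]
[ 0.59675395 -0.2778282   0.008     ]
[ 0.4501049  -0.21299049  0.008     ]
[ 0.55440656 -0.34837157  0.008     ]
[ 0.42516118 -0.32567776  0.008     ]
[ 0.49811802 -0.47935946  0.008     ]
stand [0.59621549 0.38861492 0.02      ]
stand [0.64841626 0.05952766 0.02      ]
stand [0.43675733 0.02252181 0.02      ]
stand [0.36586371 0.33995403 0.02      ]
cup [ 0.74879413 -0.08052128  0.085     ] dish [0.7734553  0.12676797 0.02      ] glue [0.38968407 0.51176321 0.13      ]
```

View pics/crop0.png

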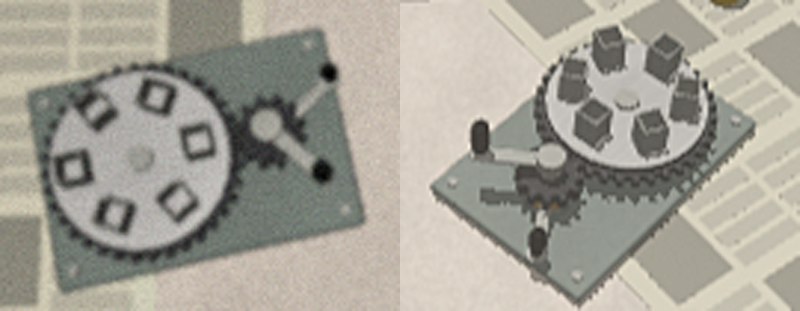

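Request:
step_arm:
  rows:
    - {"travel": [-3.6, -3.1, -0.6], "grip": 6}
    - {"travel": [-3.6, -3.1, -0.6], "grip": 6}
    - {"travel": [-3.6, -3.1, -0.6], "grip": 6}
    - {"travel": [-3.6, -3.1, -0.6], "grip": 6}
    - {"travel": [-3.6, -3.1, -0.6], "grip": 6}
    - {"travel": [-3.6, -3.1, -0.6], "grip": 6}
    - {"travel": [-3.6, -3.1, -0.6], "grip": 6}
    - {"travel": [-3.6, -3.1, -0.6], "grip": 6}
    - {"travel": [-3.6, -3.1, -0.6], "grip": 6}
    - {"travel": [-3.6, -3.1, -0.6], "grip": 6}

```text
validation failed for argument at $.ro...
```

Request:
step_arm:
  rows:
    - {"rot": [0, 0, -8.3], "grip": 4}
    - {"rot": [0, 0, -8.3], "grip": 4}
    - {"rot": [0, 0, -8.3], "grip": 4}
    - {"rot": [0, 0, -8.3], "grip": 4}
    - {"rot": [0, 0, -8.3], "grip": 4}
    - {"rot": [0, 0, -8.3], "grip": 4}
    - {"rot": [0, 0, -8.3], "grip": 4}
    - {"rot": [0, 0, -8.3], "grip": 4}
    - {"rot": [0, 0, -8.3], "grip": 4}
    - {"grip": 4}

```text
validation failed for argument at $.ro...
```

```bash
python3 - <<'E'
from h import *
st(); d=shot('wrist','w1')
c=np.clip(d['frame'][:,:,::-1].astype(float)*1.4,0,255).astype('uint8'); cv2.imwrite('pics/w1b.png',cv2.resize(c,(800,500)))
for n,p in dict(piv=(284.9,212.2,.1),tt=(242.6,223,.075),crank=(303.8,228.1,.143),lev=(306.5,194.3,.086)).items(): print(n,pix('top0',*p))
E
```

```text
t 0.15 tcp [0.2585 0.5685 0.2383] x [-0.91   0.414  0.   ] y [ 0.414  0.91  -0.002] z [-0.001 -0.001 -1.   ] F [ 0.4 -0.5  0.2] w 0.0855 q [ 1.03  0.05  1.61 -0.    1.48 -0.12]
piv [0.52795373 0.118825   0.1       ]
tt [0.50080569 0.25367867 0.075     ]
crank [0.47091872 0.05881567 0.143     ]
lev [0.58679997 0.05223278 0.086     ]
```

View pics/w1b.png

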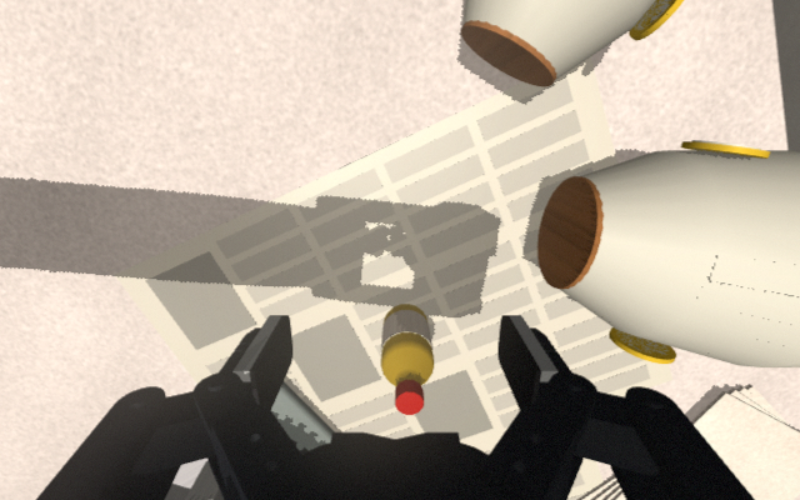

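Request:
step_arm:
  rows:
    - {"rot": [0, 0, 0], "travel": [-3.6, -3.1, -0.6], "grip": 6}
    - {"rot": [0, 0, 0], "travel": [-3.6, -3.1, -0.6], "grip": 6}
    - {"rot": [0, 0, 0], "travel": [-3.6, -3.1, -0.6], "grip": 6}
    - {"rot": [0, 0, 0], "travel": [-3.6, -3.1, -0.6], "grip": 6}
    - {"rot": [0, 0, 0], "travel": [-3.6, -3.1, -0.6], "grip": 6}
    - {"rot": [0, 0, 0], "travel": [-3.6, -3.1, -0.6], "grip": 6}
    - {"rot": [0, 0, 0], "travel": [-3.6, -3.1, -0.6], "grip": 6}
    - {"rot": [0, 0, 0], "travel": [-3.6, -3.1, -0.6], "grip": 6}
    - {"rot": [0, 0, 0], "travel": [-3.6, -3.1, -0.6], "grip": 6}
    - {"rot": [0, 0, 0], "travel": [-3.6, -3.1, -0.6], "grip": 6}

```text
clock: 1.2
tcp_pos: [0.4584, 0.1359, 0.2996]
tool_rot: [0.665, 3.07, 0.0]
contact_force: [0.9, 0.2, -0.1]
gripper_width: 0.06
gripper_force: 0.0
```

Request:
step_arm:
  rows:
    - {"rot": [0, 0, -8.3], "travel": [0, 0, 0], "grip": 4}
    - {"rot": [0, 0, -8.3], "travel": [0, 0, 0], "grip": 4}
    - {"rot": [0, 0, -8.3], "travel": [0, 0, 0], "grip": 4}
    - {"rot": [0, 0, -8.3], "travel": [0, 0, 0], "grip": 4}
    - {"rot": [0, 0, -8.3], "travel": [0, 0, 0], "grip": 4}
    - {"rot": [0, 0, -8.3], "travel": [0, 0, 0], "grip": 4}
    - {"rot": [0, 0, -8.3], "travel": [0, 0, 0], "grip": 4}
    - {"rot": [0, 0, -8.3], "travel": [0, 0, 0], "grip": 4}
    - {"rot": [0, 0, -8.3], "travel": [0, 0, 0], "grip": 4}
    - {"rot": [0, 0, 0], "travel": [0, 0, 0], "grip": 4}

```text
clock: 2.2
tcp_pos: [0.458, 0.1377, 0.2991]
tool_rot: [1.333, -2.844, -0.0]
contact_force: [0.4, -0.4, -0.3]
gripper_width: 0.0397
gripper_force: 0.0
```

```bash
python3 - <<'E'
from h import *
st(); d=shot('wrist','w2')
c=np.clip(d['frame'][:,:,::-1].astype(float)*1.4,0,255).astype('uint8'); cv2.imwrite('pics/w2b.png',cv2.resize(c,(800,500)))
E
```

```text
t 2.2 tcp [0.458  0.1377 0.2991] x [-0.64  -0.769  0.   ] y [-0.769  0.64   0.   ] z [-0. -0. -1.] F [ 0.4 -0.4 -0.3] w 0.0397 q [ 0.14 -0.34  1.87 -0.    1.61 -2.31]
```

View pics/w2b.png

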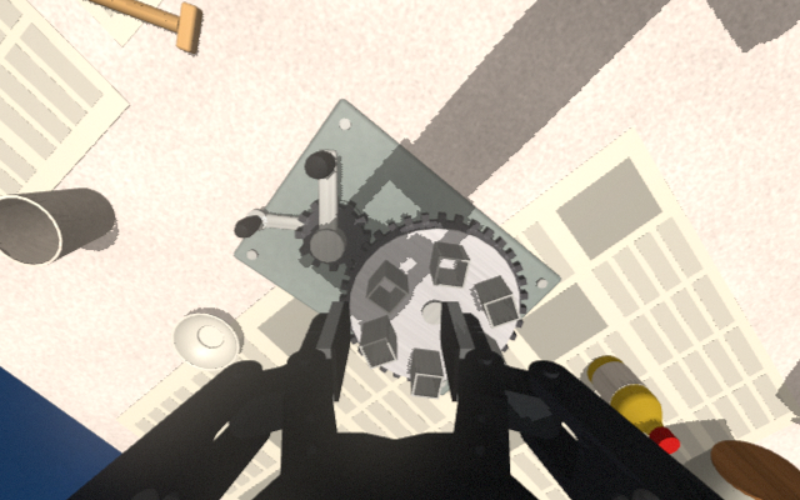

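```bash
python3 - <<'E'
from h import *
for n,p in dict(piv=(327,244,.1),tt=(434,310,.075),crank=(319,163,.143),crankmid=(321,165,.135),lev=(246,229,.086)).items():
    print(n,pix('w2',p[0]*.8,p[1]*.8,p[2]), proj('w2',[pix('w2',400,200,.1)])if 0 else '')
c=cv2.imread('pics/w2.png')[105:215,170:300]
cv2.imwrite('pics/w2c.png',np.clip(cv2.resize(c,None,fx=5,fy=5,interpolation=cv2.INTER_CUBIC).astype(float)*2,0,255).astype('uint8'))
E
```

```text
piv [0.52737524 0.11914566 0.1       ] 
tt [0.49822875 0.25554311 0.075     ] 
crank [0.47023159 0.06024368 0.143     ] 
crankmid [0.47187294 0.0620349  0.135     ] 
lev [0.58379189 0.05753932 0.086     ]
```

View pics/w2c.png

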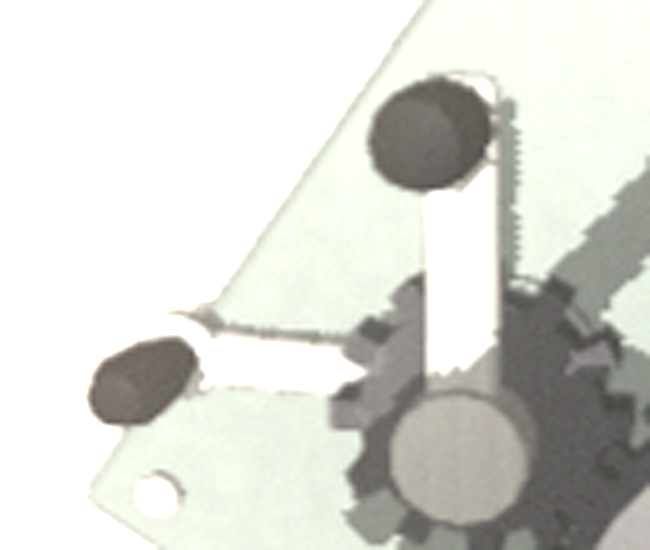

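```bash
python3 - <<'E'
from h import *
k=pix('w2',253,133,.143); l=pix('w2',196.6,183,.086); p=pix('w2',262,196,.1)
for n,x in (('c',k),('l',l)): d=x-p; print(n,x,np.hypot(*d[:2]),np.degrees(np.arctan2(d[1],d[0])))
print(p)
togo([k[0],k[1],.15])
E
```

```text
c [0.47364757 0.06067879 0.143     ] 0.08041217976410478 -132.24316493483374
l [0.58379093 0.05720139 0.086     ] 0.08435176072292826 -48.32671895308485
[0.52770695 0.12020779 0.1       ]
t 2.25 tcp [0.458  0.1377 0.2991] x [-0.642 -0.767  0.   ] y [-0.767  0.642  0.   ] z [-0. -0. -1.] F [-0.   0.6 -0.7] w 0.0399 q [ 0.14 -0.34  1.87 -0.    1.61 -2.31]
togo cm tool [ 4.9  -6.15 14.91]
```

Request:
step_arm:
  rows:
    - {"rot": [0, 0, 0], "travel": [1.65, -2.05, 3.5], "grip": 4}
    - {"rot": [0, 0, 0], "travel": [1.65, -2.05, 3.5], "grip": 4}
    - {"rot": [0, 0, 0], "travel": [1.6, -2.05, 3.5], "grip": 4}
    - {"rot": [0, 0, 0], "travel": [0, 0, 2.5], "grip": 4}
    - {"rot": [0, 0, 0], "travel": [0, 0, 2.5], "grip": 4}
    - {"rot": [0, 0, 0], "travel": [0, 0, 2.1], "grip": 4}
    - {"rot": [0, 0, 0], "travel": [0, 0, 0], "grip": 4}

```text
clock: 2.95
tcp_pos: [0.4714, 0.0607, 0.1197]
tool_rot: [1.327, -2.84, -0.005]
contact_force: [-0.3, -0.4, -0.3]
gripper_width: 0.04
gripper_force: 0.0
```

Request:
step_arm:
  rows:
    - {"rot": [0, 0, 0], "travel": [0, 0, 0], "grip": 2.6}
    - {"rot": [0, 0, 0], "travel": [0, 0, 0], "grip": 2.6}
    - {"rot": [0, 0, 0], "travel": [0, 0, 0], "grip": 2.6}
    - {"rot": [0, 0, 0], "travel": [0, 0, 0], "grip": 2.6}

```text
clock: 3.35
tcp_pos: [0.4748, 0.0608, 0.1246]
tool_rot: [-1.333, 2.843, -0.002]
contact_force: [0.0, -0.1, 1.9]
gripper_width: 0.0263
gripper_force: 0.0
```

Request:
step_arm:
  rows:
    - {"rot": [0, 0, 0], "travel": [0, 0, 0], "grip": 2.3}
    - {"rot": [0, 0, 0], "travel": [0, 0, 0], "grip": 2.3}
    - {"rot": [0, 0, 0], "travel": [0, 0, 0], "grip": 2.3}

```text
clock: 3.65
tcp_pos: [0.4741, 0.0607, 0.1234]
tool_rot: [-1.334, 2.844, -0.0]
contact_force: [-0.0, 0.0, 0.1]
gripper_width: 0.0228
gripper_force: 0.0
```

```bash
python3 - <<'E'
from h import *
st(); d=shot('wrist','w3')
c=np.clip(d['frame'][:,:,::-1].astype(float)*1.7,0,255).astype('uint8'); cv2.imwrite('pics/w3b.png',c)
E
```

```text
t 3.65 tcp [0.4741 0.0607 0.1234] x [-0.64  -0.769 -0.   ] y [-0.769  0.64  -0.   ] z [ 0. -0. -1.] F [-0.   0.   0.1] w 0.0228 q [-0.03 -0.21  2.06 -0.    1.29 -2.48]
```

View pics/w3b.png

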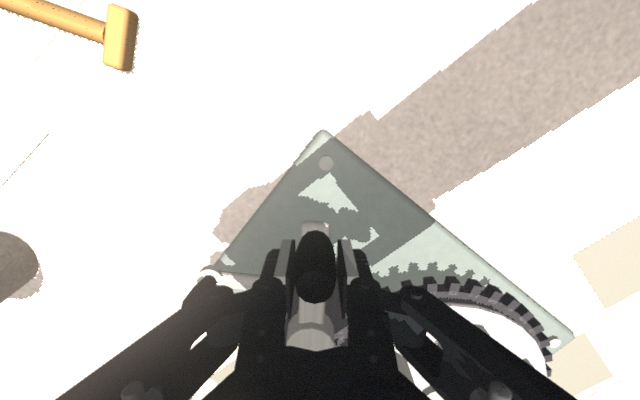

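Request:
step_arm:
  rows:
    - {"rot": [0, 0, -2], "travel": [0, -0.28, 0], "grip": 2.3}
    - {"rot": [0, 0, -2], "travel": [0, -0.28, 0], "grip": 2.3}
    - {"rot": [0, 0, -2], "travel": [0, -0.28, 0], "grip": 2.3}
    - {"rot": [0, 0, -2], "travel": [0, -0.28, 0], "grip": 2.3}
    - {"rot": [0, 0, -2], "travel": [0, -0.28, 0], "grip": 2.3}

```text
clock: 4.2
tcp_pos: [0.4848, 0.0527, 0.1232]
tool_rot: [1.578, -2.715, -0.002]
contact_force: [-3.1, 1.9, 2.2]
gripper_width: 0.023
gripper_force: 1.8
```

Request:
step_arm:
  rows:
    - {"rot": [0, 0, -2], "travel": [0, -0.28, 0], "grip": 2.3}
    - {"rot": [0, 0, -2], "travel": [0, -0.28, 0], "grip": 2.3}
    - {"rot": [0, 0, -2], "travel": [0, -0.28, 0], "grip": 2.3}

```text
clock: 4.5
tcp_pos: [0.4918, 0.0488, 0.1231]
tool_rot: [1.717, -2.627, -0.003]
contact_force: [-4.1, 0.7, 2.5]
gripper_width: 0.0232
gripper_force: 2.1
```

Request:
step_arm:
  rows:
    - {"rot": [0, 0, -2], "travel": [0, -0.28, 0], "grip": 2.3}
    - {"rot": [0, 0, -2], "travel": [0, -0.28, 0], "grip": 2.3}
    - {"rot": [0, 0, -2], "travel": [0, -0.28, 0], "grip": 2.3}

```text
clock: 4.8
tcp_pos: [0.4995, 0.0455, 0.123]
tool_rot: [1.852, -2.534, -0.003]
contact_force: [-4.4, 0.4, 0.9]
gripper_width: 0.0229
gripper_force: 2.1
```

Request:
step_arm:
  rows:
    - {"rot": [0, 0, 0], "travel": [0, 0, 0], "grip": 2.3}
    - {"rot": [0, 0, 0], "travel": [0, 0, 0], "grip": 2.3}

```text
clock: 5.0
tcp_pos: [0.5, 0.0454, 0.123]
tool_rot: [1.85, -2.537, -0.001]
contact_force: [-4.5, -1.2, 1.0]
gripper_width: 0.023
gripper_force: 1.8
```

Request:
step_arm:
  rows:
    - {"rot": [0, 0, 2], "travel": [0, 0.28, 0], "grip": 2.3}
    - {"rot": [0, 0, 2], "travel": [0, 0.28, 0], "grip": 2.3}
    - {"rot": [0, 0, 2], "travel": [0, 0.28, 0], "grip": 2.3}
    - {"rot": [0, 0, 2], "travel": [0, 0.28, 0], "grip": 2.3}
    - {"rot": [0, 0, 2], "travel": [0, 0.28, 0], "grip": 2.3}
    - {"rot": [0, 0, 2], "travel": [0, 0.28, 0], "grip": 2.3}
    - {"rot": [0, 0, 2], "travel": [0, 0.28, 0], "grip": 2.3}
    - {"rot": [0, 0, 2], "travel": [0, 0.28, 0], "grip": 2.3}
    - {"rot": [0, 0, 2], "travel": [0, 0.28, 0], "grip": 2.3}
    - {"rot": [0, 0, 2], "travel": [0, 0.28, 0], "grip": 2.3}

```text
clock: 6.0
tcp_pos: [0.4762, 0.0582, 0.1235]
tool_rot: [-1.379, 2.82, -0.001]
contact_force: [-0.1, 0.3, -0.2]
gripper_width: 0.0228
gripper_force: 0.1
```

Request:
step_arm:
  rows:
    - {"rot": [0, 0, 2], "travel": [0, 0.28, 0], "grip": 2.3}
    - {"rot": [0, 0, 2], "travel": [0, 0.28, 0], "grip": 2.3}

```text
clock: 6.2
tcp_pos: [0.4719, 0.0617, 0.1235]
tool_rot: [-1.28, 2.867, -0.001]
contact_force: [0.4, -0.8, 0.0]
gripper_width: 0.023
gripper_force: 0.1
```

Request:
step_arm:
  rows:
    - {"rot": [0, 0, 2], "travel": [0, 0.28, 0], "grip": 2.3}
    - {"rot": [0, 0, 2], "travel": [0, 0.28, 0], "grip": 2.3}

```text
clock: 6.4
tcp_pos: [0.4677, 0.0655, 0.1235]
tool_rot: [-1.179, 2.91, -0.001]
contact_force: [0.5, -0.3, 0.8]
gripper_width: 0.0232
gripper_force: 0.1
```

Request:
step_arm:
  rows:
    - {"rot": [0, 0, 2], "travel": [0, 0.28, 0], "grip": 2.3}
    - {"rot": [0, 0, 2], "travel": [0, 0.28, 0], "grip": 2.3}

```text
clock: 6.6
tcp_pos: [0.4643, 0.0694, 0.1236]
tool_rot: [-1.077, 2.948, -0.002]
contact_force: [2.7, -1.7, -2.1]
gripper_width: 0.023
gripper_force: 1.3
```

Request:
step_arm:
  rows:
    - {"rot": [0, 0, 2], "travel": [0, 0.28, 0], "grip": 2.3}
    - {"rot": [0, 0, 2], "travel": [0, 0.28, 0], "grip": 2.3}

```text
clock: 6.8
tcp_pos: [0.4613, 0.0735, 0.1237]
tool_rot: [-0.973, 2.983, -0.004]
contact_force: [3.8, -1.1, -2.6]
gripper_width: 0.0229
gripper_force: 1.9
```

Request:
step_arm:
  rows:
    - {"rot": [0, 0, 2], "travel": [0, 0.28, 0], "grip": 2.3}
    - {"rot": [0, 0, 2], "travel": [0, 0.28, 0], "grip": 2.3}

```text
clock: 7.0
tcp_pos: [0.4582, 0.078, 0.1238]
tool_rot: [-0.868, 3.015, -0.004]
contact_force: [4.0, -2.5, -1.1]
gripper_width: 0.023
gripper_force: 1.8
```

Request:
step_arm:
  rows:
    - {"rot": [0, 0, -2], "travel": [0, -0.28, 0], "grip": 2.3}
    - {"rot": [0, 0, -2], "travel": [0, -0.28, 0], "grip": 2.3}
    - {"rot": [0, 0, -2], "travel": [0, -0.28, 0], "grip": 2.3}
    - {"rot": [0, 0, -2], "travel": [0, -0.28, 0], "grip": 2.3}
    - {"rot": [0, 0, -2], "travel": [0, -0.28, 0], "grip": 2.3}
    - {"rot": [0, 0, -2], "travel": [0, -0.28, 0], "grip": 2.3}
    - {"rot": [0, 0, 0], "travel": [0, 0.1, 0], "grip": 3}
    - {"rot": [0, 0, 0], "travel": [0, 0, -3], "grip": 4}
    - {"rot": [0, 0, 0], "travel": [0, 0, -4], "grip": 4}

```text
clock: 7.9
tcp_pos: [0.4643, 0.0659, 0.1914]
tool_rot: [1.179, -2.907, -0.003]
contact_force: [0.7, -1.1, 0.8]
gripper_width: 0.0399
gripper_force: 0.0
```

Request:
step_arm:
  rows:
    - {"rot": [0, 0, 8.5], "travel": [0, 0, 0], "grip": 4}
    - {"rot": [0, 0, 8.5], "travel": [0, 0, 0], "grip": 4}
    - {"rot": [0, 0, 8.5], "travel": [0, 0, 0], "grip": 4}
    - {"rot": [0, 0, 8.5], "travel": [0, 0, 0], "grip": 4}
    - {"rot": [0, 0, 8.5], "travel": [0, 0, 0], "grip": 4}
    - {"rot": [0, 0, 8.5], "travel": [0, 0, 0], "grip": 4}
    - {"rot": [0, 0, 8.5], "travel": [0, 0, 0], "grip": 4}
    - {"rot": [0, 0, 8.5], "travel": [0, 0, 0], "grip": 4}
    - {"rot": [0, 0, 8.5], "travel": [0, 0, 0], "grip": 4}
    - {"rot": [0, 0, 8.5], "travel": [0, 0, 0], "grip": 4}

```text
clock: 8.9
tcp_pos: [0.4663, 0.0659, 0.1933]
tool_rot: [1.104, 2.94, 0.001]
contact_force: [0.4, 0.3, -0.0]
gripper_width: 0.0399
gripper_force: 0.0
```

Request:
step_arm:
  rows:
    - {"rot": [0, 0, 8.5], "travel": [0, 0, 0], "grip": 4}
    - {"rot": [0, 0, 8.5], "travel": [0, 0, 0], "grip": 4}
    - {"rot": [0, 0, 0], "travel": [0, 0, 0], "grip": 4}

```text
clock: 9.2
tcp_pos: [0.4662, 0.0659, 0.1934]
tool_rot: [1.518, 2.75, 0.001]
contact_force: [0.4, 0.5, -0.2]
gripper_width: 0.0397
gripper_force: 0.0
```

```bash
python3 - <<'E'
from h import *
togo([.5855,.055,.068])
E
```

```text
t 9.2 tcp [0.4662 0.0659 0.1934] x [-0.533  0.846 -0.   ] y [0.846 0.533 0.001] z [ 0.001  0.    -1.   ] F [ 0.4  0.5 -0.2] w 0.0397 q [-0.02 -0.3   2.01  0.    1.43 -0.58]
togo cm tool [-7.28  9.5  12.55]
```

Request:
step_arm:
  rows:
    - {"rot": [0, 0, 0], "travel": [-2.43, 3.17, 0], "grip": 4.4}
    - {"rot": [0, 0, 0], "travel": [-2.43, 3.17, 0], "grip": 4.4}
    - {"rot": [0, 0, 0], "travel": [-2.42, 3.16, 0], "grip": 4.4}
    - {"rot": [0, 0, -8.5], "travel": [0, 0, 0], "grip": 4.4}
    - {"rot": [0, 0, 0], "travel": [0, 0, 3], "grip": 4.4}
    - {"rot": [0, 0, 0], "travel": [0, 0, 3], "grip": 4.4}
    - {"rot": [0, 0, 0], "travel": [0, 0, 2.5], "grip": 4.4}
    - {"rot": [0, 0, 0], "travel": [0, 0, 1], "grip": 4.4}
    - {"rot": [0, 0, 0], "travel": [0, 0, 0.5], "grip": 4.4}

```text
clock: 10.1
tcp_pos: [0.5847, 0.0549, 0.0921]
tool_rot: [-1.307, -2.855, 0.001]
contact_force: [-0.5, -0.6, 1.0]
gripper_width: 0.0438
gripper_force: 0.0
```

Request:
step_arm:
  rows:
    - {"rot": [0, 0, 0], "travel": [0, 0, 0.8], "grip": 4.4}
    - {"rot": [0, 0, 0], "travel": [0, 0, 0.9], "grip": 4.4}
    - {"rot": [0, 0, 0], "travel": [0, 0, 0.8], "grip": 4.4}
    - {"rot": [0, 0, 0], "travel": [0, 0, 0], "grip": 4.4}

```text
clock: 10.5
tcp_pos: [0.5845, 0.0548, 0.0671]
tool_rot: [-1.308, -2.854, 0.001]
contact_force: [0.4, 1.4, -0.3]
gripper_width: 0.0439
gripper_force: 0.0
```

```bash
python3 - <<'E'
from h import *
st(); d=shot('wrist','w4')
c=np.clip(d['frame'][:,:,::-1].astype(float)*1.7,0,255).astype('uint8'); cv2.imwrite('pics/w4b.png',c)
E
```

```text
t 10.5 tcp [0.5845 0.0548 0.0671] x [-0.653  0.758  0.001] y [ 0.758  0.653 -0.001] z [-0.002  0.    -1.   ] F [ 0.4  1.4 -0.3] w 0.0439 q [-0.03  0.13  1.83 -0.    1.18 -0.74]
```

View pics/w4b.png

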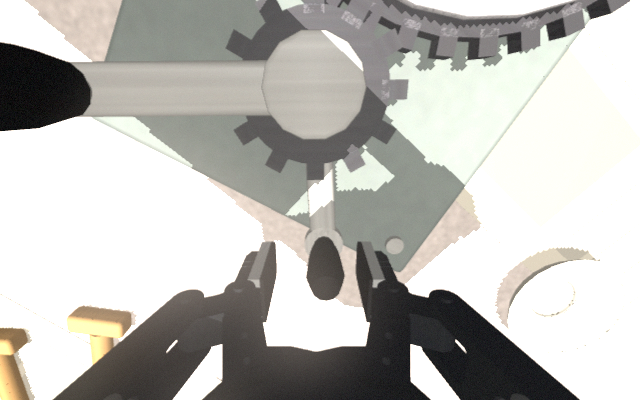

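Request:
step_arm:
  rows:
    - {"rot": [0, 0, 0], "travel": [0, 0, 0], "grip": 2.1}
    - {"rot": [0, 0, 0], "travel": [0, 0, 0], "grip": 2.1}
    - {"rot": [0, 0, 0], "travel": [0, 0, 0], "grip": 2.1}
    - {"rot": [0, 0, 0], "travel": [0, 0, 0], "grip": 2.1}
    - {"rot": [0, 0, -1.5], "travel": [0, 0, 0], "grip": 2.1}

```text
clock: 11.05
tcp_pos: [0.5864, 0.0548, 0.0692]
tool_rot: [1.268, 2.871, 0.001]
contact_force: [4.3, 0.5, -0.1]
gripper_width: 0.0208
gripper_force: 2.0
```

Request:
step_arm:
  rows:
    - {"rot": [0, 0, -3], "travel": [0, 0.46, 0], "grip": 2.1}
    - {"rot": [0, 0, -3], "travel": [0, 0.46, 0], "grip": 2.1}
    - {"rot": [0, 0, -3], "travel": [0, 0.46, 0], "grip": 2.1}
    - {"rot": [0, 0, -3], "travel": [0, 0.46, 0], "grip": 2.1}
    - {"rot": [0, 0, -3], "travel": [0, 0.46, 0], "grip": 2.1}

```text
clock: 11.55
tcp_pos: [0.5994, 0.0709, 0.0682]
tool_rot: [-0.88, -3.013, 0.005]
contact_force: [-2.5, -2.1, 3.1]
gripper_width: 0.0212
gripper_force: 1.6
```

Request:
step_arm:
  rows:
    - {"rot": [0, 0, -3], "travel": [0, 0.46, 0], "grip": 2.1}
    - {"rot": [0, 0, -3], "travel": [0, 0.46, 0], "grip": 2.1}
    - {"rot": [0, 0, -3], "travel": [0, 0.46, 0], "grip": 2.1}
    - {"rot": [0, 0, -3], "travel": [0, 0.46, 0], "grip": 2.1}
    - {"rot": [0, 0, 0], "travel": [0, 0, 0], "grip": 2.1}

```text
clock: 12.05
tcp_pos: [0.6084, 0.0877, 0.068]
tool_rot: [-0.564, -3.088, 0.003]
contact_force: [-0.3, -1.7, 1.3]
gripper_width: 0.0208
gripper_force: 0.9
```

```bash
python3 - <<'E'
from h import *
st(); d=shot('wrist','w5')
E
```

```text
t 12.05 tcp [0.6084 0.0877 0.068 ] x [-0.935  0.353  0.002] y [ 0.353  0.935 -0.002] z [-0.003 -0.001 -1.   ] F [-0.3 -1.7  1.3] w 0.0208 q [ 0.02  0.19  1.76 -0.    1.19 -1.19]
```

Request:
step_arm:
  rows:
    - {"rot": [0, 0, -2.3], "travel": [0, 0.37, 0], "grip": 2.1}
    - {"rot": [0, 0, -2.3], "travel": [0, 0.37, 0], "grip": 2.1}
    - {"rot": [0, 0, -2.3], "travel": [0, 0.37, 0], "grip": 2.1}
    - {"rot": [0, 0, 0], "travel": [0, 0, 0], "grip": 2.1}

```text
clock: 12.5
tcp_pos: [0.6121, 0.0983, 0.068]
tool_rot: [-0.379, -3.117, 0.002]
contact_force: [-1.7, -1.4, 0.5]
gripper_width: 0.021
gripper_force: 1.0
```

Request:
step_arm:
  rows:
    - {"rot": [0, 0, 0], "travel": [0, 0, 0], "grip": 4.4}
    - {"rot": [0, 0, 0], "travel": [0, 0, 0], "grip": 4.4}
    - {"rot": [0, 0, 0], "travel": [0, 0, -3], "grip": 4.4}
    - {"rot": [0, 0, 0], "travel": [0, 0, -5], "grip": 4.4}
    - {"rot": [0, 0, 0], "travel": [0, 0, -5], "grip": 4.4}
    - {"rot": [0, 0, 0], "travel": [0, 0, 0], "grip": 4.4}

```text
clock: 13.1
tcp_pos: [0.6176, 0.099, 0.2086]
tool_rot: [0.378, 3.102, 0.005]
contact_force: [0.8, -0.3, 0.9]
gripper_width: 0.044
gripper_force: 0.0
```

```bash
python3 - <<'E'
from h import *
st(); d=shot('wrist','w6'); d=shot('top','top6')
a=cv2.imread('pics/w6.png')
cv2.imwrite('pics/w6b.png',np.clip(cv2.resize(a,None,fx=1.25,fy=1.25,interpolation=cv2.INTER_CUBIC).astype(float)*1.6,0,255).astype('uint8'))
E
```

```text
t 13.1 tcp [0.6176 0.099  0.2086] x [-0.971  0.24  -0.016] y [0.24  0.971 0.005] z [ 0.017  0.001 -1.   ] F [ 0.8 -0.3  0.9] w 0.044 q [ 0.04  0.06  1.65  0.    1.41 -1.29]
```

View pics/w6b.png

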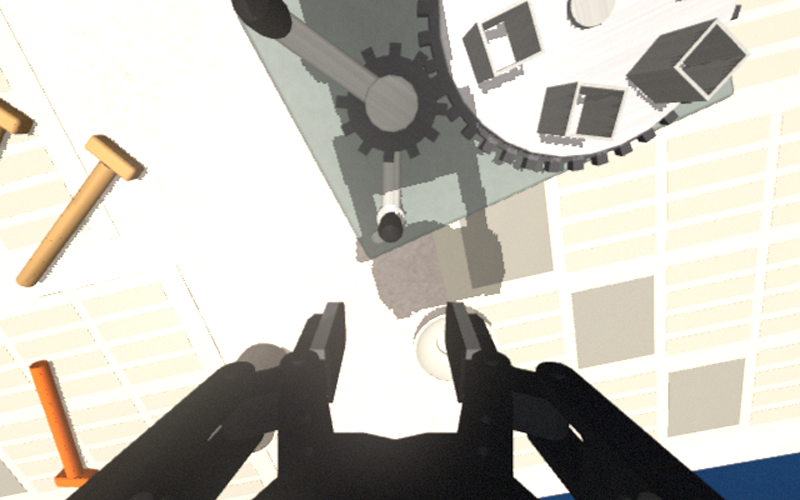

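```bash
python3 - <<'E'
from h import *
p=pix('w6',392*.8,103*.8,.095); q=pix('w6',305*.8,48*.8,.09); d=q-p; a=np.arctan2(d[1],d[0])
print(p,np.degrees(a)); 
P=np.array([.5265,.1205])
for r in(p[:2],P): print(r+.08*np.array([np.cos(a),np.sin(a)]))
h=P+.08*np.array([np.cos(a),np.sin(a)])
togo([h[0],h[1],.115])
E
```

```text
[0.52735085 0.12067521 0.095     ] -134.600349599309
[0.47117826 0.06371347]
[0.47032741 0.06353826]
t 13.2 tcp [0.614  0.0988 0.2009] x [-0.971  0.24  -0.005] y [0.24  0.971 0.002] z [ 0.005  0.    -1.   ] F [-0.5  0.2 -0.3] w 0.0437 q [ 0.04  0.07  1.66  0.    1.41 -1.29]
togo cm tool [13.14 -6.88  8.52]
```

Request:
step_arm:
  rows:
    - {"rot": [0, 0, 0], "travel": [3.3, -1.72, 0], "grip": 4.4}
    - {"rot": [0, 0, 0], "travel": [3.3, -1.72, 0], "grip": 4.4}
    - {"rot": [0, 0, 0], "travel": [3.3, -1.72, 0], "grip": 4.4}
    - {"rot": [0, 0, 0], "travel": [3.24, -1.72, 0], "grip": 4.4}
    - {"rot": [0, 0, -8.5], "travel": [0, 0, 0], "grip": 4.4}
    - {"rot": [0, 0, -8.5], "travel": [0, 0, 0], "grip": 4.4}
    - {"rot": [0, 0, -8.5], "travel": [0, 0, 0], "grip": 4.4}
    - {"rot": [0, 0, -8.5], "travel": [0, 0, 0], "grip": 4.4}
    - {"rot": [0, 0, -8.5], "travel": [0, 0, 0], "grip": 4.4}
    - {"rot": [0, 0, -8.5], "travel": [0, 0, 0], "grip": 4.4}

```text
clock: 14.2
tcp_pos: [0.4675, 0.0634, 0.1959]
tool_rot: [1.008, -2.972, -0.002]
contact_force: [-0.5, -0.3, 0.2]
gripper_width: 0.044
gripper_force: 0.0
```

Request:
step_arm:
  rows:
    - {"rot": [0, 0, -8.5], "travel": [0, 0, 0], "grip": 4.4}
    - {"rot": [0, 0, 0], "travel": [0, 0, 0], "grip": 4.4}

```text
clock: 14.4
tcp_pos: [0.4676, 0.0634, 0.196]
tool_rot: [1.216, -2.893, -0.003]
contact_force: [0.3, 1.2, -0.2]
gripper_width: 0.0444
gripper_force: 0.0
```

```bash
python3 - <<'E'
from h import *
togo([.4708,.0635,.119])
E
```

```text
t 14.4 tcp [0.4676 0.0634 0.196 ] x [-0.7   -0.715  0.002] y [-0.715  0.7    0.003] z [-0.004  0.    -1.   ] F [ 0.3  1.2 -0.2] w 0.0444 q [-0.02 -0.3   2.    0.    1.44 -2.39]
togo cm tool [-0.25 -0.24  7.7 ]
```

Request:
step_arm:
  rows:
    - {"rot": [0, 0, 0], "travel": [-0.25, -0.24, 2.5], "grip": 4.4}
    - {"rot": [0, 0, 0], "travel": [0, 0, 2.0], "grip": 4.4}
    - {"rot": [0, 0, 0], "travel": [0, 0, 1.6], "grip": 4.4}
    - {"rot": [0, 0, 0], "travel": [0, 0, 1.6], "grip": 4.4}
    - {"rot": [0, 0, 0], "travel": [0, 0, 0], "grip": 4.4}

```text
clock: 14.9
tcp_pos: [0.4694, 0.0635, 0.1174]
tool_rot: [1.212, -2.891, -0.005]
contact_force: [-0.6, -0.2, -0.0]
gripper_width: 0.044
gripper_force: 0.0
```

Request:
step_arm:
  rows:
    - {"rot": [0, 0, 0], "travel": [0, 0, 0], "grip": 2.3}
    - {"rot": [0, 0, 0], "travel": [0, 0, 0], "grip": 2.3}
    - {"rot": [0, 0, 0], "travel": [0, 0, 0], "grip": 2.3}
    - {"rot": [0, 0, 0], "travel": [0, 0, 0], "grip": 2.3}

```text
clock: 15.3
tcp_pos: [0.4727, 0.0634, 0.1222]
tool_rot: [-1.217, 2.894, -0.001]
contact_force: [0.5, -1.0, -0.0]
gripper_width: 0.0231
gripper_force: 0.0
```

Request:
step_arm:
  rows:
    - {"rot": [0, 0, -1], "travel": [0, -0.14, 0], "grip": 2.3}
    - {"rot": [0, 0, -1], "travel": [0, -0.14, 0], "grip": 2.3}
    - {"rot": [0, 0, -1], "travel": [0, -0.14, 0], "grip": 2.3}
    - {"rot": [0, 0, -1], "travel": [0, -0.14, 0], "grip": 2.3}
    - {"rot": [0, 0, -1], "travel": [0, -0.14, 0], "grip": 2.3}

```text
clock: 15.8
tcp_pos: [0.4775, 0.0586, 0.1213]
tool_rot: [1.346, -2.839, -0.0]
contact_force: [0.4, 0.8, 0.2]
gripper_width: 0.0228
gripper_force: 0.1
```

Request:
step_arm:
  rows:
    - {"rot": [0, 0, -1], "travel": [0, -0.14, 0], "grip": 2.3}
    - {"rot": [0, 0, -1], "travel": [0, -0.14, 0], "grip": 2.3}
    - {"rot": [0, 0, -1], "travel": [0, -0.14, 0], "grip": 2.3}
    - {"rot": [0, 0, -1], "travel": [0, -0.14, 0], "grip": 2.3}

```text
clock: 16.2
tcp_pos: [0.4814, 0.0555, 0.1212]
tool_rot: [1.444, -2.789, -0.002]
contact_force: [-3.4, 2.8, 2.5]
gripper_width: 0.0229
gripper_force: 2.0
```

Request:
step_arm:
  rows:
    - {"rot": [0, 0, -1], "travel": [0, -0.14, 0], "grip": 2.3}
    - {"rot": [0, 0, -1], "travel": [0, -0.14, 0], "grip": 2.3}
    - {"rot": [0, 0, -1], "travel": [0, -0.14, 0], "grip": 2.3}
    - {"rot": [0, 0, -1], "travel": [0, -0.14, 0], "grip": 2.3}

```text
clock: 16.6
tcp_pos: [0.4864, 0.0521, 0.1213]
tool_rot: [1.54, -2.738, -0.0]
contact_force: [-3.5, 2.4, 2.7]
gripper_width: 0.0231
gripper_force: 2.0
```

Request:
step_arm:
  rows:
    - {"rot": [0, 0, 0], "travel": [0, 0, 0], "grip": 2.3}
    - {"rot": [0, 0, 0], "travel": [0, 0, 0], "grip": 2.3}

```text
clock: 16.8
tcp_pos: [0.4865, 0.052, 0.1213]
tool_rot: [1.538, -2.739, 0.0]
contact_force: [-3.6, 1.2, 3.1]
gripper_width: 0.0234
gripper_force: 1.7
```

Request:
step_arm:
  rows:
    - {"rot": [0, 0, 1], "travel": [0, 0.14, 0], "grip": 2.3}
    - {"rot": [0, 0, 1], "travel": [0, 0.14, 0], "grip": 2.3}
    - {"rot": [0, 0, 1], "travel": [0, 0.14, 0], "grip": 2.3}
    - {"rot": [0, 0, 1], "travel": [0, 0.14, 0], "grip": 2.3}
    - {"rot": [0, 0, 1], "travel": [0, 0.14, 0], "grip": 2.3}
    - {"rot": [0, 0, 1], "travel": [0, 0.14, 0], "grip": 2.3}
    - {"rot": [0, 0, 1], "travel": [0, 0.14, 0], "grip": 2.3}

```text
clock: 17.5
tcp_pos: [0.4784, 0.0577, 0.1214]
tool_rot: [-1.366, 2.829, -0.0]
contact_force: [0.4, -0.2, 0.0]
gripper_width: 0.0232
gripper_force: 0.0
```

Request:
step_arm:
  rows:
    - {"rot": [0, 0, 1], "travel": [0, 0.14, 0], "grip": 2.3}
    - {"rot": [0, 0, 1], "travel": [0, 0.14, 0], "grip": 2.3}

```text
clock: 17.7
tcp_pos: [0.4761, 0.0595, 0.1213]
tool_rot: [-1.317, 2.852, -0.0]
contact_force: [-0.1, -0.5, 0.7]
gripper_width: 0.0229
gripper_force: 0.0
```

Request:
step_arm:
  rows:
    - {"rot": [0, 0, 1], "travel": [0, 0.14, 0], "grip": 2.3}
    - {"rot": [0, 0, 1], "travel": [0, 0.14, 0], "grip": 2.3}

```text
clock: 17.9
tcp_pos: [0.474, 0.0613, 0.1213]
tool_rot: [-1.267, 2.875, -0.0]
contact_force: [-0.1, -1.2, 0.2]
gripper_width: 0.0228
gripper_force: 0.2
```

Request:
step_arm:
  rows:
    - {"rot": [0, 0, 1], "travel": [0, 0.14, 0], "grip": 2.3}
    - {"rot": [0, 0, 1], "travel": [0, 0.14, 0], "grip": 2.3}

```text
clock: 18.1
tcp_pos: [0.4723, 0.0631, 0.1214]
tool_rot: [-1.216, 2.896, -0.001]
contact_force: [2.7, -0.2, -0.9]
gripper_width: 0.0228
gripper_force: 1.2
```

Request:
step_arm:
  rows:
    - {"rot": [0, 0, 1], "travel": [0, 0.14, 0], "grip": 2.3}
    - {"rot": [0, 0, 1], "travel": [0, 0.14, 0], "grip": 2.3}

```text
clock: 18.3
tcp_pos: [0.4704, 0.0649, 0.1214]
tool_rot: [-1.165, 2.916, -0.002]
contact_force: [3.3, -1.0, -2.0]
gripper_width: 0.0232
gripper_force: 1.9
```

Request:
step_arm:
  rows:
    - {"rot": [0, 0, 1], "travel": [0, 0.14, 0], "grip": 2.3}
    - {"rot": [0, 0, 1], "travel": [0, 0.14, 0], "grip": 2.3}

```text
clock: 18.5
tcp_pos: [0.4683, 0.0672, 0.1214]
tool_rot: [-1.114, 2.937, -0.001]
contact_force: [3.8, -1.7, -2.1]
gripper_width: 0.0231
gripper_force: 1.8
```

Request:
step_arm:
  rows:
    - {"rot": [0, 0, 0], "travel": [0, 0, 0], "grip": 2.3}
    - {"rot": [0, 0, 0], "travel": [0, -0.1, 0], "grip": 3.5}
    - {"rot": [0, 0, 0], "travel": [0, 0, 0], "grip": 4}
    - {"rot": [0, 0, 0], "travel": [0, 0, -4], "grip": 4}
    - {"rot": [0, 0, 0], "travel": [0, 0, -5], "grip": 4}
    - {"rot": [0, 0, 0], "travel": [0, 0, -5], "grip": 4}
    - {"rot": [0, 0, 8.5], "travel": [0, 0, -3], "grip": 4}
    - {"rot": [0, 0, 8.5], "travel": [0, 0, 0], "grip": 4}
    - {"rot": [0, 0, 8.5], "travel": [0, 0, 0], "grip": 4}
    - {"rot": [0, 0, 8.5], "travel": [0, 0, 0], "grip": 4}

```text
clock: 19.5
tcp_pos: [0.4684, 0.0667, 0.2915]
tool_rot: [0.2, -3.134, -0.001]
contact_force: [0.6, 0.3, -0.4]
gripper_width: 0.04
gripper_force: 0.0
```

Request:
step_arm:
  rows:
    - {"rot": [0, 0, 8.5], "travel": [0, 0, 0], "grip": 4}
    - {"rot": [0, 0, 8.5], "travel": [0, 0, 0], "grip": 4}
    - {"rot": [0, 0, 8.5], "travel": [0, 0, 0], "grip": 4}
    - {"rot": [0, 0, 8.5], "travel": [0, 0, 0], "grip": 4}
    - {"rot": [0, 0, 8.5], "travel": [0, 0, 0], "grip": 4}
    - {"rot": [0, 0, 8.5], "travel": [0, 0, 0], "grip": 4}
    - {"rot": [0, 0, 8.5], "travel": [0, 0, 0], "grip": 4}
    - {"rot": [0, 0, 8.5], "travel": [0, 0, 0], "grip": 4}
    - {"rot": [0, 0, 0], "travel": [0, 0, 0], "grip": 4}

```text
clock: 20.4
tcp_pos: [0.4683, 0.0666, 0.291]
tool_rot: [-1.578, -2.715, 0.001]
contact_force: [0.3, 0.7, 0.3]
gripper_width: 0.0399
gripper_force: 0.0
```

```bash
python3 - <<'E'
from h import *
st(); print(np.round(pix('top0',363,221,.008)+0,3)); togo([.5,-.15,.30])
E
```

```text
t 20.4 tcp [0.4683 0.0666 0.291 ] x [-0.495  0.869  0.001] y [ 0.869  0.495 -0.001] z [-0.002  0.    -1.   ] F [0.3 0.7 0.3] w 0.0399 q [-0.02 -0.35  1.89  0.    1.6  -0.53]
[ 0.511 -0.13   0.008]
t 20.4 tcp [0.4683 0.0666 0.291 ] x [-0.495  0.869  0.001] y [ 0.869  0.495 -0.001] z [-0.002  0.    -1.   ] F [0.3 0.7 0.3] w 0.0399 q [-0.02 -0.35  1.89  0.    1.6  -0.53]
togo cm tool [-20.39  -7.97  -0.91]
```

Request:
step_arm:
  rows:
    - {"rot": [0, 0, 0], "travel": [-4.08, -1.6, -0.5], "grip": 4}
    - {"rot": [0, 0, 0], "travel": [-4.08, -1.6, -0.5], "grip": 4}
    - {"rot": [0, 0, 0], "travel": [-4.08, -1.6, -0.5], "grip": 4}
    - {"rot": [0, 0, 0], "travel": [-4.08, -1.6, -0.5], "grip": 4}
    - {"rot": [0, 0, 0], "travel": [-4.08, -1.6, -0.5], "grip": 4}
    - {"rot": [0, 0, 0], "travel": [0, 0, 0], "grip": 4}
    - {"rot": [0, 0, 0], "travel": [0, 0, 0], "grip": 4}

```text
clock: 21.1
tcp_pos: [0.4999, -0.1508, 0.316]
tool_rot: [-1.578, -2.715, -0.001]
contact_force: [-0.2, 0.7, 0.3]
gripper_width: 0.0402
gripper_force: 0.0
```

```bash
python3 - <<'E'
from h import *
st(); d=shot('wrist','w7'); shot('top','top7'); shot('scene','scene7')
a=cv2.imread('pics/w7.png'); b=cv2.imread('pics/top7.png')[120:280,190:480]
b=np.clip(b.astype(float)*1.6,0,255).astype('uint8')
out=np.zeros((600,800,3),'uint8')
out[:320,:580]=cv2.resize(b,(580,320),interpolation=cv2.INTER_CUBIC)
out[320:600,:448]=cv2.resize(np.clip(a.astype(float)*1.3,0,255).astype('uint8'),(448,280),interpolation=cv2.INTER_AREA)
cv2.imwrite('pics/c7.png',out)
E
```

```text
t 21.1 tcp [ 0.4999 -0.1508  0.316 ] x [-0.495  0.869  0.002] y [ 0.869  0.495 -0.   ] z [-0.001  0.001 -1.   ] F [-0.2  0.7  0.3] w 0.0402 q [-0.44 -0.23  1.75  0.    1.62 -0.95]
```

View pics/c7.png

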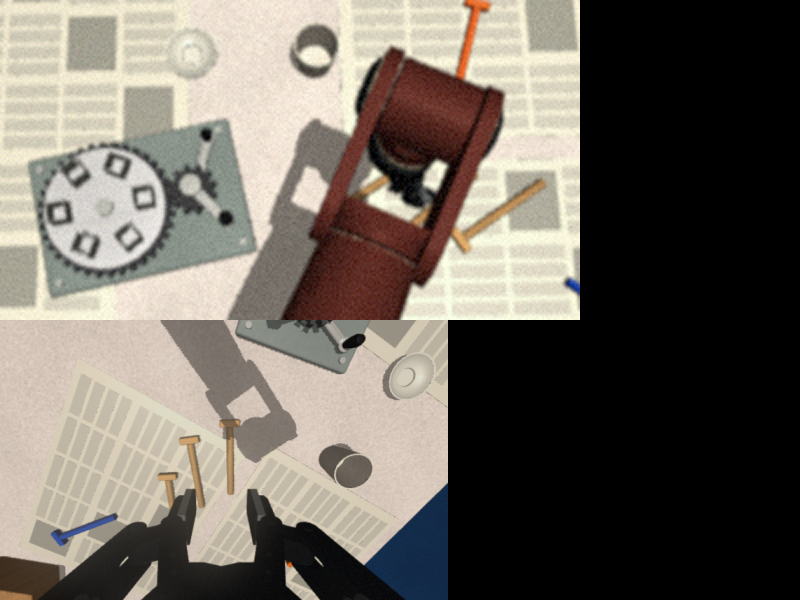

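```bash
cat >> h.py <<'E'
def sticks(fn,z=.010,minpx=60):
    im=cv2.imread('pics/'+fn+'.png'); hsv=cv2.cvtColor(im,cv2.COLOR_BGR2HSV)
    m=cv2.inRange(hsv,(10,85,50),(22,200,255)); m=cv2.morphologyEx(m,cv2.MORPH_CLOSE,np.ones((3,3)))
    n,lab,s,_=cv2.connectedComponentsWithStats(m)
    for i in range(1,n):
        if s[i,4]<minpx: continue
        v,u=np.nonzero(lab==i); P=np.array([pix(fn,a,b,z)[:2] for a,b in zip(u,v)])
        c=P.mean(0); w,V=np.linalg.eigh(np.cov((P-c).T)); d=V[:,1]
        t=(P-c)@d; l=(P-c)@V[:,0]
        lo,hi=t.min(),t.max(); 
        e=[np.ptp(l[t<lo+.012]),np.ptp(l[t>hi-.012])]
        if e[0]>e[1]: d=-d; t=-t; lo,hi=t.min(),t.max()   # head at +
        mid=l[(t>lo+.03)&(t<hi-.03)]; n_=np.array([-d[1],d[0]]); off=np.median((P-c)[(t>lo+.03)&(t<hi-.03)]@n_) if len(mid) else 0
        print(s[i,:5],'len',round(hi-lo,3),'head',np.round(c+d*hi+n_*off,4),'foot',np.round(c+d*lo+n_*off,4),'headdir',np.round(np.degrees(np.arctan2(d[1],d[0])),1),'wid',np.round(e,3))
E
python3 - <<'E'
from h import *
for f in('top0','w7','scene7'): print(f); sticks(f)
# FK fit
D=np.array([[.6243,.238,.053,1.613],[.478,.2991,-.34,1.87],[.478,.1234,-.21,2.06],[.4708,.1934,-.3,2.01],[.587,.0671,.13,1.83],[.6147,.068,.19,1.76],[.473,.291,-.35,1.89],[.5222,.316,-.23,1.75]])
A=[];b=[]
for r,z,a,c in D:
    A+= [[1,0,np.sin(a),np.sin(a+c),np.cos(a+c)],[0,1,np.cos(a),np.cos(a+c),-np.sin(a+c)]]; b+=[r,z]
s=np.linalg.lstsq(np.array(A),np.array(b),rcond=None); print('a,h-Lt,L1,L2,off',s[0],s[1])
E
```

```text
top0
[422 118  13  11  63] len 0.044 head [ 0.8495 -0.3912] foot [ 0.8644 -0.3503] headdir -110.0 wid [0.02  0.018]
[618 124  10  11  60] len 0.037 head [ 0.7996 -1.0397] foot [ 0.8364 -1.0464] headdir 169.7 wid [0.024 0.027]
[420 131   9  32  88] len 0.116 head [ 0.8246 -0.3597] foot [ 0.7118 -0.3314] headdir -14.1 wid [0.014 0.002]
[619 137  21  18  99] len 0.077 head [ 0.7757 -1.0885] foot [ 0.7442 -1.0186] headdir -65.8 wid [0.014 0.009]
[359 194  48  34 242] len 0.179 head [ 0.5067 -0.1251] foot [ 0.5997 -0.2776] headdir 121.4 wid [0.012 0.041]
[383 206  46  39 249] len 0.178 head [ 0.4479 -0.2025] foot [ 0.5547 -0.3445] headdir 127.0 wid [0.011 0.041]
[420 221  51  31 274] len 0.179 head [ 0.4257 -0.318 ] foot [ 0.4999 -0.4809] headdir 114.5 wid [0.012 0.041]
[146 252  19  18 191] len 0.053 head [0.3675 0.5532] foot [0.4177 0.5352] headdir 160.2 wid [0.045 0.046]
[ 567  263   73   74 3739] len 0.263 head [ 0.1837 -0.789 ] foot [ 0.3228 -1.0122] headdir 121.9 wid [0.05  0.055]
w7
[ 314  142   29  108 1151] len 0.182 head [ 0.5051 -0.1246] foot [ 0.5988 -0.2801] headdir 121.1 wid
[... 1207 characters left out ...]
headdir 127.3 wid [0.012 0.042]
[261 227  32  49 248] len 0.18 head [ 0.5053 -0.1251] foot [ 0.599  -0.2791] headdir 121.3 wid [0.013 0.043]
[   0  238   89  144 6046] len 0.446 head [ 0.0833 -0.774 ] foot [ 0.4564 -1.018 ] headdir 146.8 wid [0.019 0.023]
[200 241  35  52 277] len 0.179 head [ 0.4413 -0.3069] foot [ 0.5383 -0.4574] headdir 122.8 wid [0.013 0.043]
[263 305  27  63 411] len 0.182 head [ 0.8637 -0.3738] foot [ 0.6896 -0.322 ] headdir -16.6 wid [0.043 0.015]
[119 371  16  29  96] len 0.07 head [ 0.6295 -0.7288] foot [ 0.6729 -0.7839] headdir 128.2 wid [0.009 0.024]
a,h-Lt,L1,L2,off [-4.23513153e-04 -2.87322977e-02  4.17128295e-01  6.13943479e-01
  9.15220010e-02] [6.2052736e-06]
```

Request:
step_arm:
  rows:
    - {"rot": [0, 8.5, 0], "travel": [0, 0, 0], "grip": 4}
    - {"rot": [0, 8.5, 0], "travel": [0, 0, 0], "grip": 4}
    - {"rot": [0, 0, 0], "travel": [0, 0, 0], "grip": 4}

```text
clock: 21.55
tcp_pos: [0.5004, -0.1507, 0.3141]
tool_rot: [-1.444, -2.483, -0.216]
contact_force: [-0.1, 0.5, -0.7]
gripper_width: 0.0401
gripper_force: 0.0
```

```bash
python3 - <<'E'
from h import *
st()
E
```

```text
t 21.55 tcp [ 0.5004 -0.1507  0.3141] x [-0.472  0.83   0.296] y [ 0.869  0.495 -0.002] z [-0.148  0.257 -0.955] F [-0.1  0.5 -0.7] w 0.0401 q [-0.51 -0.07  1.64  0.16  1.84 -1.01]
```

```bash
cat >> h.py <<'E'
a0,hL,L1,L2,OFF=-4.235e-4,-.0287323,.417128,.613943,.091522
LT=.2
def fk(q,LT=None,s6=1):
    LT=globals()['LT'] if LT is None else LT
    s=q[1]+q[2]
    w=np.array([a0+L1*np.sin(q[1])+L2*np.sin(s)+OFF*np.cos(s),0,hL+LT+L1*np.cos(q[1])+L2*np.cos(s)-OFF*np.sin(s)])
    Rt=R.from_euler('ZYZYZ',[q[0],s,q[3],q[4],s6*q[5]]).as_matrix()
    return R.from_euler('z',q[0]).as_matrix()@w+Rt@[0,0,LT],Rt
E
python3 - <<'E'
from h import *
from scipy.optimize import least_squares
o,Rm=st(); q=o['qpos']
for L in (.15,.2,.25,.3): print(L,fk(q,L)[0]-o['tcp_pos'])
print(np.round(fk(q)[1],3)); print(np.round(fk(q,None,-1)[1],3)); print(np.round(Rm,3))
E
```

```text
t 21.55 tcp [ 0.5004 -0.1507  0.3141] x [-0.472  0.83   0.296] y [ 0.869  0.495 -0.002] z [-0.148  0.257 -0.955] F [-0.1  0.5 -0.7] w 0.0401 q [-0.51 -0.07  1.64  0.16  1.84 -1.01]Traceback (most recent call last):
  File "<stdin>", line 4, in <module>
  File "h.py", line 45, in fk
    Rt=R.from_euler('ZYZYZ',[q[0],s,q[3],q[4],s6*q[5]]).as_matrix()
       ~~~~~~~~~~~~^^^^^^^^^^^^^^^^^^^^^^^^^^^^^^^^^^^^
  File "scipy/spatial/transform/_rotation.pyx", line 1413, in scipy.spatial.transform._rotation.Rotation.from_euler
ValueError: Expected axis specification to be a non-empty string of upto 3 characters, got ZYZYZ
```

```bash
sed -i "s/Rt=R.from_euler('ZYZYZ',\[q\[0\],s,q\[3\],q\[4\],s6\*q\[5\]\]).as_matrix()/Rt=(R.from_euler('ZYZ',[q[0],s,q[3]])*R.from_euler('YZ',[q[4],s6*q[5]])).as_matrix()/" h.py
python3 - <<'E'
from h import *
o,Rm=st(); q=o['qpos']
for L in (.1,.15,.2,.25,.3): print(L,fk(q,L)[0]-o['tcp_pos'])
print(np.round(fk(q)[1],3)); print(np.round(fk(q,None,-1)[1],3))
E
```

```text
t 21.55 tcp [ 0.5004 -0.1507  0.3141] x [-0.472  0.83   0.296] y [ 0.869  0.495 -0.002] z [-0.148  0.257 -0.955] F [-0.1  0.5 -0.7] w 0.0401 q [-0.51 -0.07  1.64  0.16  1.84 -1.01]
0.1 [-0.00734986 -0.11069174 -0.00796617]
0.15 [-0.0147687  -0.09786472 -0.00572   ]
0.2 [-0.02218755 -0.0850377  -0.00347383]
0.25 [-0.02960639 -0.07221067 -0.00122766]
0.3 [-0.03702524 -0.05938365  0.00101851]
[[-0.869 -0.472 -0.148]
 [-0.495  0.83   0.257]
 [ 0.002  0.296 -0.955]]
[[-0.048  0.988 -0.148]
 [ 0.963  0.085  0.257]
 [ 0.266 -0.131 -0.955]]
```

```bash
python3 - <<'E'
import re
s=open('h.py').read(); s=s[:s.index('a0,hL')]
s+='''
def fk(q,p):
    a,h,L1,L2,off,d,LT,dw=p; s=q[1]+q[2]
    w=np.array([a+L1*np.sin(q[1])+L2*np.sin(s)+off*np.cos(s),d,h+L1*np.cos(q[1])+L2*np.cos(s)-off*np.sin(s)])
    B=R.from_euler('ZYZ',[q[0],s,q[3]]).as_matrix(); Rt=(R.from_euler('ZYZ',[q[0],s,q[3]])*R.from_euler('YZ',[q[4],q[5]+np.pi/2])).as_matrix()
    return R.from_euler('z',q[0]).as_matrix()@w+B@[0,dw,0]+Rt@[0,0,LT],Rt
'''
open('h.py','w').write(s)
from h import *
from scipy.optimize import least_squares
X=[[.2584,.5684,.2381],[.458,.1377,.2991],[.4741,.0607,.1234],[.4662,.0659,.1934],[.5845,.0548,.0671],[.6084,.0877,.068],[.4683,.0666,.291],[.4999,-.1508,.316],[.5004,-.1507,.3141]]
Q=[[1.025,.053,1.613,0,1.476,0],[.14,-.34,1.87,0,1.61,0],[-.03,-.21,2.06,0,1.29,0],[-.02,-.30,2.01,0,1.43,0],[-.03,.13,1.83,0,1.18,0],[.02,.19,1.76,0,1.19,0],[-.02,-.35,1.89,0,1.6,0],[-.44,-.23,1.75,0,1.62,0],[-.51,-.07,1.64,.16,1.84,0]]
f=lambda p:np.ravel([fk(q,p)[0]-x for q,x in zip(Q,X)])
s=least_squares(f,[0,.17,.42,.61,.09,.0735,.2,0]); print(np.round(s.x,4),np.sqrt(np.mean(s.fun**2)),np.round(s.fun[-3:],4)); np.save('p.npy',s.x)
p=s.x
lo=np.array([-3.01,-1.01,.06,-1.02,.09,-3.14]);hi=np.array([3.01,2.22,2.58,4.17,2.62,3.14])
for hd in(60,90,120,150):
  for P in([.43,.25,.22],[.5,.3,.22],[.5,.2,.22],[.56,.28,.22]):
    c=np.cos(np.radians(hd));sn=np.sin(np.radians(hd)); T=np.array([[0,sn,c],[0,-c,sn],[1,0,0]])
    g=lambda q:np.r_[(fk(q,p)[0]-P)*5,R.from_matrix(fk(q,p)[1]@T.T).as_rotvec()]
    r=least_squares(g,[0,0,1.7,1.4,1.5,-.5],bounds=(lo,hi)); print(hd,P,round(r.cost,6),np.round(r.x,2),'wrist',np.round(fk(r.x,np.r_[p[:6],0,0])[0],3))
E
```

```text
[-0.0059  0.2265  0.4213  0.6145  0.093   0.0414  0.2577  0.0331] 0.0009875449540712878 [0.0009 0.0005 0.0001]
60 [0.43, 0.25, 0.22] 0.0 [-0.02 -0.42  2.58  1.87  1.15 -0.65] wrist [0.284 0.037 0.194]
60 [0.5, 0.3, 0.22] 0.0 [ 0.13 -0.16  2.38  2.01  1.06 -0.77] wrist [0.351 0.088 0.196]
60 [0.5, 0.2, 0.22] 0.0 [-0.15 -0.18  2.4   1.8   1.28 -0.69] wrist [ 0.353 -0.013  0.194]
60 [0.56, 0.28, 0.22] 0.0 [ 0.06 -0.01  2.25  1.96  1.12 -0.75] wrist [0.412 0.068 0.196]
90 [0.43, 0.25, 0.22] 0.0 [-0.12 -0.03  2.27  1.5   1.67 -0.67] wrist [ 0.409 -0.008  0.194]
90 [0.5, 0.3, 0.22] 0.0 [ 0.    0.14  2.09  1.57  1.57 -0.66] wrist [0.48  0.042 0.194]
90 [0.5, 0.2, 0.22] 0.0 [-0.21  0.14  2.09  1.44  1.73 -0.67] wrist [ 0.479 -0.058  0.194]
90 [0.56, 0.28, 0.22] 0.0 [-0.04  0.26  1.95  1.55  1.6  -0.64] wrist [0.54  0.022 0.193]
120 [0.43, 0.25, 0.22] 0.0 [-0.05  0.25  1.95  1.21  2.02 -0.72] wrist [0.54  0.016 0.195]
120 [0.5, 0.3, 0.22] 0.0 [ 0.04  0.4   1.77  1.29  1.97 -0.65] wrist [0.611 0.067 0.194]
120 [0.5, 0.2, 0.22] 0.0 [-0.12  0.39  1.78  1.17  2.09 -0.7 ] wrist [ 0.61  -0.034  0.195]
120 [0.56, 0.28, 0.22] 0.0 [ 0.01  0.51  1.62  1.28  2.   -0.62] wrist [0.672 0.047 0.193]
150 [0.43, 0.25, 0.22] 0.0 [ 0.09  0.45  1.68  0.92  2.33 -0.83] wrist [0.641 0.1   0.198]
150 [0.5, 0.3, 0.22] 0.0 [ 0.15  0.61  1.47  1.03  2.32 -0.72] wrist [0.712 0.152 0.195]
150 [0.5, 0.2, 0.22] 0.0 [ 0.01  0.57  1.51  0.88  2.42 -0.84] wrist [0.711 0.05  0.198]
150 [0.56, 0.28, 0.22] 0.0 [ 0.12  0.71  1.31  1.04  2.38 -0.68] wrist [0.773 0.133 0.194]
```

```bash
python3 - <<'E'
from h import *
from scipy.optimize import least_squares
S=np.array([(75,173),(117,165),(144,197),(130,236),(86,243),(59,212)])/2+[190,120]
P=np.array([pix('top7',u,v,.117)[:2] for u,v in S])
def m(x): a=x[2]+np.radians(-60)*np.arange(6); return x[:2]+.066*np.c_[np.cos(a),np.sin(a)]
r=least_squares(lambda x:(m(x)-P).ravel(),[.5,.255,2]); print(r.x,np.round(r.fun.reshape(6,2),4)); 
F=m(r.x); np.save('sock.npy',F); print(np.round(F,4)); print('proj',np.round((F-r.x[:2])@[-.5,.866],3))
# refine via top7 zoom overlay
im=cv2.imread('pics/top7.png'); k=6; x0,y0=200,180
c=np.clip(cv2.resize(im[y0:y0+90,x0:x0+90],None,fx=k,fy=k,interpolation=cv2.INTER_CUBIC).astype(float)*1.6,0,255).astype('uint8')
for X in F:
    for z,col in((.117,(0,0,255)),):
        a=np.arctan2(*(X-r.x[:2])[::-1])
        q=[proj('top7',[*(X+R.from_euler('z',a).as_matrix()[:2,:2]@np.array(w)),z]) for w in((.013,.013),(.013,-.013),(-.013,-.013),(-.013,.013))]
        cv2.polylines(c,[np.round((np.array(q)-[x0,y0]+.5)*k).astype(int)],True,col,1)
im2=cv2.imread('pics/w2.png')
cv2.imwrite('pics/s7.png',c)
E
```

```text
[0.49681923 0.25023287 0.69841155] [[ 0.0017  0.0002]
 [ 0.0019 -0.0009]
 [ 0.0018 -0.0013]
 [-0.0013  0.0011]
 [-0.0035  0.0004]
 [-0.0006  0.0006]]
[[0.5474 0.2927]
 [0.5588 0.2277]
 [0.5083 0.1852]
 [0.4463 0.2078]
 [0.4348 0.2728]
 [0.4853 0.3152]]
proj [ 0.011 -0.051 -0.062 -0.011  0.051  0.062]
```

View pics/s7.png

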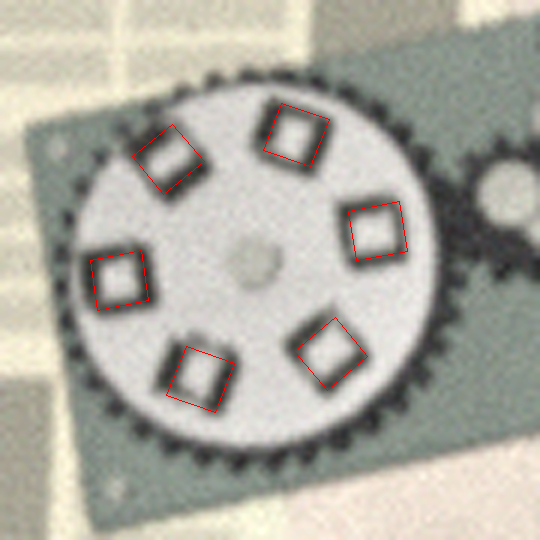

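Request:
step_arm:
  rows:
    - {"rot": [0, -8.5, 0], "travel": [0, 0, 0], "grip": 4}
    - {"rot": [0, -8.5, 0], "travel": [0, 0, 0], "grip": 4}
    - {"rot": [0, 0, -1.6], "travel": [0, 0, 0], "grip": 4}
    - {"rot": [0, 0, 0], "travel": [0, 0, 0], "grip": 4}

```text
clock: 21.95
tcp_pos: [0.4999, -0.1488, 0.317]
tool_rot: [1.536, 2.74, 0.001]
contact_force: [-0.2, -0.6, 0.8]
gripper_width: 0.0398
gripper_force: 0.0
```

```bash
python3 - <<'E'
from h import *
togo([.5227,-.1530,.011])
E
```

```text
t 21.95 tcp [ 0.4999 -0.1488  0.317 ] x [-0.522  0.853 -0.001] y [0.853 0.522 0.001] z [ 0.001  0.    -1.   ] F [-0.2 -0.6  0.8] w 0.0398 q [-0.43 -0.23  1.75  0.    1.62 -0.98]
togo cm tool [-1.53  1.7  30.6 ]
```

Request:
step_arm:
  rows:
    - {"rot": [0, 0, 0], "travel": [-1.5, 1.7, 4], "grip": 4}
    - {"rot": [0, 0, 0], "travel": [0, 0, 4.6], "grip": 4}
    - {"rot": [0, 0, 0], "travel": [0, 0, 4.6], "grip": 4}
    - {"rot": [0, 0, 0], "travel": [0, 0, 4.6], "grip": 4}
    - {"rot": [0, 0, 0], "travel": [0, 0, 4.6], "grip": 4}
    - {"rot": [0, 0, 0], "travel": [0, 0, 3.5], "grip": 4}
    - {"rot": [0, 0, 0], "travel": [0, 0, 2], "grip": 4}
    - {"rot": [0, 0, 0], "travel": [0, 0, 1], "grip": 4}
    - {"rot": [0, 0, 0], "travel": [0, 0, 0], "grip": 4}

```text
clock: 22.85
tcp_pos: [0.5215, -0.1542, 0.0257]
tool_rot: [-1.54, -2.734, 0.0]
contact_force: [-0.1, 0.4, 0.3]
gripper_width: 0.0401
gripper_force: 0.0
```

```bash
python3 - <<'E'
from h import *
togo([.5227,-.1530,.011]); 
E
```

```text
t 22.85 tcp [ 0.5215 -0.1542  0.0257] x [-0.518  0.855  0.003] y [ 0.855  0.518 -0.002] z [-0.003  0.002 -1.   ] F [-0.1  0.4  0.3] w 0.0401 q [-0.42  0.1   1.95  0.    1.1  -0.97]
togo cm tool [0.04 0.16 1.47]
```

Request:
step_arm:
  rows:
    - {"rot": [0, 0, 0], "travel": [0, 0.1, 0.7], "grip": 4}
    - {"rot": [0, 0, 0], "travel": [0, 0, 0.6], "grip": 4}
    - {"rot": [0, 0, 0], "travel": [0, 0, 0], "grip": 4}
    - {"rot": [0, 0, 0], "travel": [0, 0, 0], "grip": 1}
    - {"rot": [0, 0, 0], "travel": [0, 0, 0], "grip": 1}
    - {"rot": [0, 0, 0], "travel": [0, 0, 0], "grip": 1}
    - {"rot": [0, 0, 0], "travel": [0, 0, 0], "grip": 1}
    - {"rot": [0, 0, 0], "travel": [0, 0, 0], "grip": 1}

```text
clock: 23.65
tcp_pos: [0.5239, -0.1541, 0.0152]
tool_rot: [1.54, 2.737, 0.0]
contact_force: [-0.4, 0.7, 5.7]
gripper_width: 0.0134
gripper_force: 59.0
```

Request:
step_arm:
  rows:
    - {"rot": [0, 0, 0], "travel": [0, 0, 0], "grip": 3}
    - {"rot": [0, 0, 0], "travel": [0, 0, 0], "grip": 3}
    - {"rot": [0, 0, 0], "travel": [0, 0, 0.3], "grip": 3}
    - {"rot": [0, 0, 0], "travel": [0, 0, 0.2], "grip": 3}
    - {"rot": [0, 0, 0], "travel": [0, 0, 0.1], "grip": 3}

```text
clock: 24.15
tcp_pos: [0.5228, -0.1537, 0.0076]
tool_rot: [-1.541, -2.737, 0.0]
contact_force: [-0.2, -0.7, 1.3]
gripper_width: 0.0302
gripper_force: 0.4
```

Request:
step_arm:
  rows:
    - {"rot": [0, 0, 0], "travel": [0, 0, 0], "grip": 1}
    - {"rot": [0, 0, 0], "travel": [0, 0, 0], "grip": 1}
    - {"rot": [0, 0, 0], "travel": [0, 0, 0], "grip": 1}
    - {"rot": [0, 0, 0], "travel": [0, 0, 0], "grip": 1}
    - {"rot": [0, 0, 0], "travel": [0, 0, 0], "grip": 1}

```text
clock: 24.65
tcp_pos: [0.5236, -0.1541, 0.0086]
tool_rot: [1.541, 2.737, 0.0]
contact_force: [-0.2, 0.3, 2.2]
gripper_width: 0.0135
gripper_force: 58.8
```

Request:
step_arm:
  rows:
    - {"rot": [0, 0, 0], "travel": [0, 0, -2], "grip": 1}
    - {"rot": [0, 0, 0], "travel": [0, 0, -4], "grip": 1}
    - {"rot": [0, 0, 0], "travel": [0, 0, -5], "grip": 1}
    - {"rot": [0, 0, 0], "travel": [0, 0, -5], "grip": 1}
    - {"rot": [0, 0, 0], "travel": [0, 0, -5], "grip": 1}
    - {"rot": [0, 8.5, 0], "travel": [0, 0, -3], "grip": 1}
    - {"rot": [0, 8.5, 0], "travel": [0, 0, -2], "grip": 1}
    - {"rot": [0, 8.5, 0], "travel": [0, 0, 0], "grip": 1}
    - {"rot": [0, 8.5, 0], "travel": [0, 0, 0], "grip": 1}
    - {"rot": [0, 8.5, 0], "travel": [0, 0, 0], "grip": 1}

```text
clock: 25.65
tcp_pos: [0.5251, -0.157, 0.2686]
tool_rot: [-1.202, -2.135, -0.471]
contact_force: [-0.8, 1.0, -2.1]
gripper_width: 0.0134
gripper_force: 58.6
```

Request:
step_arm:
  rows:
    - {"rot": [0, 8.5, 0], "travel": [0, 0, 0], "grip": 1}
    - {"rot": [0, 8.5, 0], "travel": [0, 0, 0], "grip": 1}
    - {"rot": [0, 8.5, 0], "travel": [0, 0, 0], "grip": 1}
    - {"rot": [0, 8.5, 0], "travel": [0, 0, 0], "grip": 1}
    - {"rot": [0, 8.5, 0], "travel": [0, 0, 0], "grip": 1}
    - {"rot": [0, 5, 0], "travel": [0, 0, 0], "grip": 1}
    - {"rot": [0, 0, 0], "travel": [0, 0, 0], "grip": 1}

```text
clock: 26.35
tcp_pos: [0.524, -0.1559, 0.2641]
tool_rot: [-0.798, -1.41, -0.799]
contact_force: [-0.5, -0.5, -0.9]
gripper_width: 0.0134
gripper_force: 58.7
```

```bash
python3 - <<'E'
from h import *
st(); shot('scene','s8'); shot('top','t8'); 
for f in ('s8','t8'): sticks(f,.25)
a=cv2.imread('pics/s8.png')[120:360,150:450]; cv2.imwrite('pics/c8.png',np.clip(cv2.resize(a,(750,600),interpolation=cv2.INTER_CUBIC).astype(float)*1.4,0,255).astype('uint8'))
E
```

```text
t 26.35 tcp [ 0.524  -0.1559  0.2641] x [ 0.007 -0.004  1.   ] y [ 0.855  0.518 -0.004] z [-0.518  0.855  0.007] F [-0.5 -0.5 -0.9] w 0.0134 q [-0.63  0.6   1.37  0.84  2.59 -0.82]
[ 337    0   93   29 1327] len 0.369 head [0.1078 0.8229] foot [-0.0716  0.5002] headdir 60.9 wid [0.008 0.027]
[  86   46  122   90 5167] len 0.455 head [-0.0566 -0.4619] foot [-0.113  -0.0105] headdir -82.9 wid [0.109 0.061]
[400  58  18  16 219] len 0.083 head [0.2937 0.5565] foot [0.3512 0.4971] headdir 134.0 wid [0.035 0.036]
[430  72   7  22 128] len 0.11 head [0.3992 0.5747] foot [0.4757 0.4962] headdir 134.2 wid [0.01  0.011]
[405 106  14  15 100] len 0.063 head [0.5332 0.3591] foot [0.4958 0.4092] headdir -53.2 wid [0.036 0.015]
[ 95 118  13  23  96] len 0.108 head [ 0.0334 -0.4775] foot [-0.0746 -0.4689] headdir -4.5 wid [0.024 0.002]
[  360   179   280   221 16156] len 1.018 head [ 1.129  -0.2918] foot [1.1411 0.7263] headdir -90.7 wid [0.01  0.006]
[267 182  15  15 115] len 0.049 head [ 0.5206 -0.1397] foot [ 0.4729 -0.1497] headdir 11.8 wid [0.037 0.02 ]
[   0  238   90  144 6154] len 0.359 he
[... 463 characters left out ...]
0.731  0.8828] headdir -95.2 wid [0.06  0.013]
[617 160  23  11 127] len 0.063 head [ 0.6053 -0.8122] foot [ 0.6117 -0.8745] headdir 95.9 wid [0.017 0.02 ]
[377 190  14  16 112] len 0.046 head [ 0.5549 -0.1507] foot [ 0.5148 -0.1739] headdir 30.1 wid [0.018 0.018]
[450 210  13  11  65] len 0.042 head [ 0.4959 -0.3716] foot [ 0.4712 -0.3376] headdir -54.0 wid [0.011 0.008]
[146 252  19  17 198] len 0.045 head [0.3943 0.4324] foot [0.3564 0.4557] headdir -31.5 wid [0.037 0.033]
[ 567  263   73   81 3868] len 0.213 head [ 0.2048 -0.6409] foot [ 0.3135 -0.8245] headdir 120.6 wid [0.048 0.055]
[ 42 290  17   9  68] len 0.045 head [0.3024 0.7339] foot [0.2864 0.6918] headdir 69.2 wid [0.008 0.011]
```

View pics/c8.png

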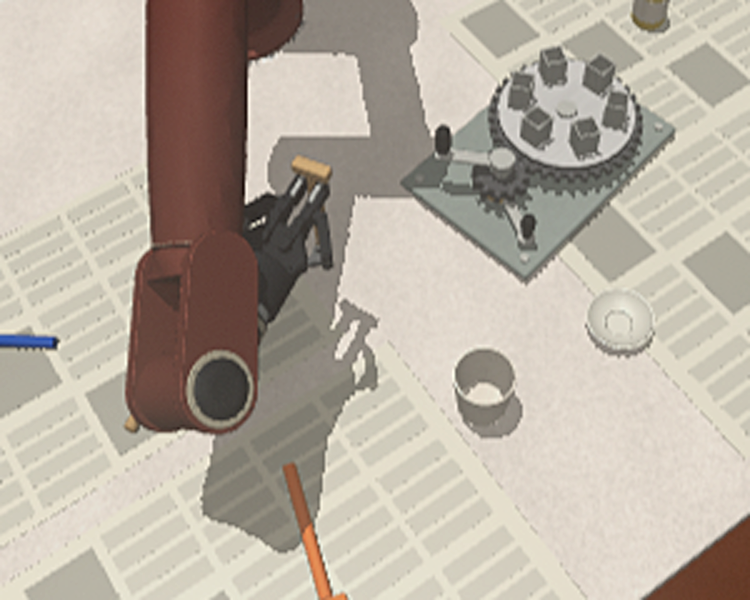

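Request:
step_arm:
  rows:
    - {"rot": [0, 0, 0], "travel": [4.6, 0, 0], "grip": 1}
    - {"rot": [0, 0, 0], "travel": [0, 2, 4], "grip": 1}
    - {"rot": [0, 0, 0], "travel": [0, 2, 4], "grip": 1}
    - {"rot": [0, 0, 0], "travel": [0, 2, 4], "grip": 1}
    - {"rot": [0, 0, 0], "travel": [0, 2, 4], "grip": 1}
    - {"rot": [0, 0, 0], "travel": [0, 2, 4], "grip": 1}
    - {"rot": [0, 0, 0], "travel": [0, 2, 4], "grip": 1}
    - {"rot": [0, 0, 0], "travel": [0, 2, 4], "grip": 1}
    - {"rot": [0, 0, 0], "travel": [0, 2, 4], "grip": 1}
    - {"rot": [0, 0, 0], "travel": [0, 2, 4], "grip": 1}

```text
clock: 27.45
tcp_pos: [0.4939, 0.2496, 0.3125]
tool_rot: [-0.803, -1.427, -0.803]
contact_force: [-0.5, 0.4, -1.4]
gripper_width: 0.0133
gripper_force: 58.7
```

Request:
step_arm:
  rows:
    - {"rot": [0, 0, 0], "travel": [0, 0, 0], "grip": 1}
    - {"rot": [0, 0, 0], "travel": [0, 0, 0], "grip": 1}

```text
clock: 27.65
tcp_pos: [0.4936, 0.2486, 0.3121]
tool_rot: [-0.802, -1.426, -0.801]
contact_force: [-0.2, -0.6, -0.6]
gripper_width: 0.0137
gripper_force: 58.7
```

```bash
python3 - <<'E'
from h import *
o,Rm=st(); togo(np.array([.488,.319,.285])-.0006*Rm[:,2]); shot('top','t9'); shot('scene','s9')
a=cv2.imread('pics/t9.png')[160:270,190:340]; b=cv2.imread('pics/s9.png')[60:210,290:440]
a=cv2.resize(a,(400,293),interpolation=cv2.INTER_CUBIC);b=cv2.resize(b,(400,400),interpolation=cv2.INTER_CUBIC)
out=np.zeros((400,800,3),'uint8'); out[:293,:400]=a; out[:,400:]=b
cv2.imwrite('pics/c9.png',np.clip(out.astype(float)*1.5,0,255).astype('uint8'))
E
```

```text
t 27.65 tcp [0.4936 0.2486 0.3121] x [-0.006  0.004  1.   ] y [0.856 0.517 0.003] z [-0.517  0.856 -0.007] F [-0.2 -0.6 -0.6] w 0.0137 q [-0.09  0.26  1.72  1.27  2.14 -0.51]
t 27.65 tcp [0.4936 0.2486 0.3121] x [-0.006  0.004  1.   ] y [0.856 0.517 0.003] z [-0.517  0.856 -0.007] F [-0.2 -0.6 -0.6] w 0.0137 q [-0.09  0.26  1.72  1.27  2.14 -0.51]
togo cm tool [-2.68  3.15  6.27]
```

Request:
step_arm:
  rows:
    - {"rot": [0, 0, 0], "travel": [0, 1.6, 3.14], "grip": 1}
    - {"rot": [0, 0, 0], "travel": [0, 1.55, 3.13], "grip": 1}
    - {"rot": [0, 0, 0], "travel": [-2, 0, 0], "grip": 1}
    - {"rot": [0, 0, 0], "travel": [-1.7, 0, 0], "grip": 1}
    - {"rot": [0, 0, 0], "travel": [0, 0, 0], "grip": 1}
    - {"rot": [0, 0, 0], "travel": [0, 0, 0], "grip": 1}

```text
clock: 28.35
tcp_pos: [0.4895, 0.3166, 0.273]
tool_rot: [-0.805, -1.419, -0.802]
contact_force: [-0.3, 0.4, 0.2]
gripper_width: 0.0135
gripper_force: 58.7
```

```bash
python3 - <<'E'
from h import *
o,Rm=st(); togo(np.array([.488,.319,.272])-.0006*Rm[:,2]); shot('top','t9'); shot('scene','s9')
f=o['tcp_pos']+.0006*Rm[:,2]-.146*Rm[:,0]; print('foot est',f, 'px',proj('s9',f),proj('t9',f))
b=cv2.imread('pics/s9.png')[100:200,330:430]; k=6
b=np.clip(cv2.resize(b,None,fx=k,fy=k,interpolation=cv2.INTER_CUBIC).astype(float)*1.5,0,255).astype('uint8')
C=np.array([.4995,.254])
for i in range(6):
    a=np.radians(40-60*i); X=C+.066*np.array([np.cos(a),np.sin(a)])
    q=[proj('s9',[*(X+R.from_euler('z',a).as_matrix()[:2,:2]@np.array(w)),.117]) for w in((.015,.015),(.015,-.015),(-.015,-.015),(-.015,.015))]
    cv2.polylines(b,[np.round((np.array(q)-[330,100]+.5)*k).astype(int)],True,(0,0,255),1)
cv2.circle(b,tuple(int(x) for x in (proj('s9',f)-[330,100]+.5)*k),4,(0,255,0),1)
cv2.imwrite('pics/c9.png',b)
E
```

```text
t 28.35 tcp [0.4895 0.3166 0.273 ] x [-0.     0.003  1.   ] y [ 0.858  0.514 -0.001] z [-0.514  0.858 -0.002] F [-0.3  0.4  0.2] w 0.0135 q [ 0.01  0.32  1.73  1.31  2.03 -0.55]
t 28.35 tcp [0.4895 0.3166 0.273 ] x [-0.     0.003  1.   ] y [ 0.858  0.514 -0.001] z [-0.514  0.858 -0.002] F [-0.3  0.4  0.2] w 0.0135 q [ 0.01  0.32  1.73  1.31  2.03 -0.55]
togo cm tool [-0.1  -0.    0.22]
foot est [0.48921181 0.31674097 0.12703039] px [389.44886895 143.83877229] [217.97782785 224.4175693 ]
```

View pics/c9.png

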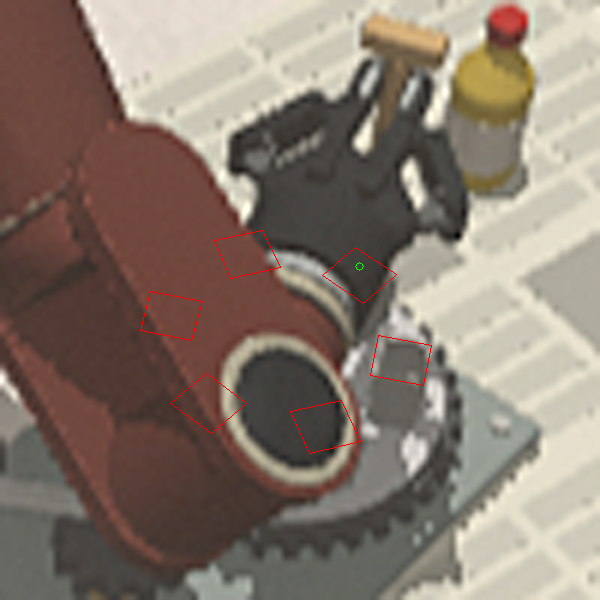

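Request:
step_arm:
  rows:
    - {"rot": [0, 0, 0], "travel": [0, 0, 0.2], "grip": 1}
    - {"rot": [0, 0, 0], "travel": [-1, 0, 0], "grip": 1}
    - {"rot": [0, 0, 0], "travel": [-1, 0, 0], "grip": 1}
    - {"rot": [0, 0, 0], "travel": [0, 0, 0], "grip": 1}

```text
clock: 28.85
tcp_pos: [0.4872, 0.3192, 0.2513]
tool_rot: [-0.805, -1.418, -0.799]
contact_force: [0.1, 0.4, -0.2]
gripper_width: 0.0137
gripper_force: 58.7
```

Request:
step_arm:
  rows:
    - {"rot": [0, 0, 0], "travel": [-1, 0, 0], "grip": 1}
    - {"rot": [0, 0, 0], "travel": [-1, 0, 0], "grip": 1}
    - {"rot": [0, 0, 0], "travel": [-0.7, 0, 0], "grip": 1}
    - {"rot": [0, 0, 0], "travel": [0, 0, 0], "grip": 1}

```text
clock: 29.25
tcp_pos: [0.4875, 0.3192, 0.2248]
tool_rot: [-0.805, -1.418, -0.799]
contact_force: [-0.3, -0.5, -0.1]
gripper_width: 0.0138
gripper_force: 58.7
```

Request:
step_arm:
  rows:
    - {"rot": [0, 0, 0], "travel": [-0.2, 0, 0], "grip": 3.5}
    - {"rot": [0, 0, 0], "travel": [0, 0, 0], "grip": 3.5}
    - {"rot": [0, 0, 0], "travel": [0, 0, 0], "grip": 3.5}
    - {"rot": [0, 0, 0], "travel": [0, 0, -2], "grip": 3.5}
    - {"rot": [0, 0, 0], "travel": [0, 0, -4], "grip": 3.5}
    - {"rot": [0, 0, 0], "travel": [0, 0, -4], "grip": 3.5}
    - {"rot": [0, 0, 0], "travel": [2, 0, -3], "grip": 3.5}
    - {"rot": [0, 0, 0], "travel": [4, 0, 0], "grip": 3.5}
    - {"rot": [0, 0, 0], "travel": [0, 0, 0], "grip": 3.5}

```text
clock: 30.15
tcp_pos: [0.5576, 0.2057, 0.2903]
tool_rot: [-0.802, -1.429, -0.809]
contact_force: [0.3, -0.5, 0.5]
gripper_width: 0.0353
gripper_force: 0.0
```

```bash
python3 - <<'E'
from h import *
st(); shot('top','t10'); shot('scene','s10'); shot('wrist','w10')
for f in ('t10','s10'): print(f);sticks(f,.24)
print('exp px t',proj('t10',[.488,.319,.244]),'s',proj('s10',[.488,.319,.244]))
togo([.57,-.16,.30])
E
```

```text
t 30.15 tcp [0.5576 0.2057 0.2903] x [-0.013  0.002  1.   ] y [0.858 0.513 0.01 ] z [-0.513  0.858 -0.008] F [ 0.3 -0.5  0.5] w 0.0353 q [-0.15  0.42  1.57  1.24  2.18 -0.53]
t10
[416 118  19  50 172] len 0.15 head [ 0.7648 -0.3094] foot [ 0.6205 -0.2674] headdir -16.2 wid [0.036 0.013]
[ 19 133  24  18 134] len 0.065 head [0.7198 0.7959] foot [0.7149 0.8609] headdir -85.8 wid [0.04  0.018]
[383 206  46  39 245] len 0.146 head [ 0.4205 -0.1662] foot [ 0.5086 -0.2827] headdir 127.1 wid [0.01  0.033]
[200 211  12  15  97] len 0.045 head [0.4703 0.3083] foot [0.5082 0.3333] headdir -146.6 wid [0.015 0.016]
[415 210  48  36 266] len 0.148 head [ 0.4169 -0.2516] foot [ 0.4966 -0.3761] headdir 122.6 wid [0.011 0.034]
[147 252  18  17 204] len 0.043 head [0.3564 0.4479] foot [0.3989 0.4448] headdir 175.9 wid [0.038 0.04 ]
[ 567  263   73   74 3806] len 0.217 head [ 0.2033 -0.6468] foot [ 0.316  -0.8321] headdir 121.3 wid [0.046 0.05 ]
[ 42 290  16   9  61] len 0.044 head [0.3018 0.7411] foot [0.2871 0.6994] headdir 70.6 wid [0.009 0.01 ]
s10
[337   0  68  30 900] len 0.308 head [-0.0358  0.
[... 1061 characters left out ...]
44 6127] len 0.363 head [ 0.2841 -0.7143] foot [ 0.5879 -0.9131] headdir 146.8 wid [0.02 0.02]
[200 241  35  52 275] len 0.146 head [ 0.5752 -0.3345] foot [ 0.6545 -0.4569] headdir 122.9 wid [0.011 0.035]
[263 305  27  63 411] len 0.148 head [ 0.9193 -0.3891] foot [ 0.7775 -0.3468] headdir -16.6 wid [0.035 0.011]
[119 371  16  29 235] len 0.059 head [ 0.7813 -0.7064] foot [ 0.7308 -0.6756] headdir -31.4 wid [0.026 0.02 ]
exp px t [205.82171486 218.08258942] s [394.52544275 118.92128295]
t 30.3 tcp [0.5551 0.2073 0.2848] x [-0.002  0.004  1.   ] y [0.857 0.514 0.   ] z [-0.514  0.857 -0.004] F [-0.6  0.2 -0. ] w 0.035 q [-0.14  0.43  1.57  1.24  2.18 -0.54]
togo cm tool [  1.39 -17.62 -32.27]
```

Request:
step_arm:
  rows:
    - {"rot": [0, 0, 0], "travel": [0.2, -2.2, -4], "grip": 3.5}
    - {"rot": [0, 0, 0], "travel": [0.2, -2.2, -4], "grip": 3.5}
    - {"rot": [0, 0, 0], "travel": [0.2, -2.2, -4], "grip": 3.5}
    - {"rot": [0, 0, 0], "travel": [0.2, -2.2, -4], "grip": 3.5}
    - {"rot": [0, 0, 0], "travel": [0.2, -2.2, -4], "grip": 3.5}
    - {"rot": [0, -8.5, 0], "travel": [0, 0, 0], "grip": 3.5}
    - {"rot": [0, -8.5, 0], "travel": [0, 0, 0], "grip": 3.5}
    - {"rot": [0, -8.5, 0], "travel": [0, 0, 0], "grip": 3.5}
    - {"rot": [0, -8.5, 0], "travel": [0, 0, 0], "grip": 3.5}
    - {"rot": [0, -8.5, 0], "travel": [0, 0, 0], "grip": 3.5}

```text
clock: 31.3
tcp_pos: [0.5634, -0.0207, 0.2943]
tool_rot: [-1.172, -2.069, -0.508]
contact_force: [0.6, 1.1, -0.6]
gripper_width: 0.035
gripper_force: 0.0
```

Request:
step_arm:
  rows:
    - {"rot": [0, -8.5, 0], "travel": [0, 0, 0], "grip": 3.5}
    - {"rot": [0, -8.5, 0], "travel": [0, 0, 0], "grip": 3.5}
    - {"rot": [0, -8.5, 0], "travel": [0, 0, 0], "grip": 3.5}
    - {"rot": [0, -8.5, 0], "travel": [0, 0, 0], "grip": 3.5}
    - {"rot": [0, -8.5, 0], "travel": [0, 0, 0], "grip": 3.5}
    - {"rot": [0, -5, 0], "travel": [0, 0, 0], "grip": 3.5}
    - {"rot": [0, 0, -6], "travel": [0, 0, 0], "grip": 3.5}
    - {"rot": [0, 0, 0], "travel": [0, 0, 0], "grip": 3.5}

```text
clock: 32.1
tcp_pos: [0.5626, -0.0193, 0.294]
tool_rot: [1.4, 2.812, -0.004]
contact_force: [-1.2, 0.1, -0.9]
gripper_width: 0.0348
gripper_force: 0.0
```

```bash
python3 - <<'E'
from h import *
togo([.4661,-.2296,.0075])
E
```

```text
t 32.1 tcp [ 0.5626 -0.0193  0.294 ] x [-0.603  0.798 -0.002] y [ 0.798  0.603 -0.002] z [-0.001 -0.003 -1.   ] F [-1.2  0.1 -0.9] w 0.0348 q [-0.17 -0.12  1.69 -0.    1.57 -0.81]
togo cm tool [-10.91 -20.31  28.72]
```

Request:
step_arm:
  rows:
    - {"rot": [0, 0, 0], "travel": [-2.18, -4.06, 1], "grip": 4}
    - {"rot": [0, 0, 0], "travel": [-2.18, -4.06, 1], "grip": 4}
    - {"rot": [0, 0, 0], "travel": [-2.18, -4.06, 1], "grip": 4}
    - {"rot": [0, 0, 0], "travel": [-2.18, -4.06, 1], "grip": 4}
    - {"rot": [0, 0, 0], "travel": [-2.18, -4.06, 1], "grip": 4}
    - {"rot": [0, 0, 0], "travel": [0, 0, 5], "grip": 4}
    - {"rot": [0, 0, 0], "travel": [0, 0, 5], "grip": 4}
    - {"rot": [0, 0, 0], "travel": [0, 0, 5], "grip": 4}
    - {"rot": [0, 0, 0], "travel": [0, 0, 4.5], "grip": 4}
    - {"rot": [0, 0, 0], "travel": [0, 0, 2], "grip": 4}

```text
clock: 33.1
tcp_pos: [0.4633, -0.228, 0.0245]
tool_rot: [-1.403, -2.802, 0.001]
contact_force: [-0.9, 0.6, 0.5]
gripper_width: 0.0397
gripper_force: 0.0
```

```bash
python3 - <<'E'
from h import *
togo([.4661,-.2296,.0075])
shot('scene','s11'); sticks('s11',.01,200)
E
```

```text
t 33.1 tcp [ 0.4633 -0.228   0.0245] x [-0.599  0.801  0.007] y [ 0.801  0.599 -0.004] z [-0.007  0.003 -1.   ] F [-0.9  0.6  0.5] w 0.0397 q [-0.6   0.04  2.01 -0.    1.1  -1.24]
togo cm tool [-0.31  0.13  1.69]
[ 337    0   93   28 1278] len 0.46 head [-0.1477  1.1332] foot [-0.3667  0.7282] headdir 61.6 wid [0.009 0.009]
[  86   41  133   95 5299] len 0.647 head [-0.3456 -0.4637] foot [-0.4513  0.1745] headdir -80.6 wid [0.101 0.018]
[400  58  18  16 221] len 0.102 head [0.0843 0.799 ] foot [0.1565 0.7263] headdir 134.8 wid [0.043 0.044]
[  358   179   282   221 16187] len 1.267 head [ 1.1202 -0.2569] foot [1.1353 1.0101] headdir -90.7 wid [0.008 0.005]
[235 228  22  49 201] len 0.174 head [ 0.4476 -0.2087] foot [ 0.5562 -0.3448] headdir 128.6 wid [0.012 0.018]
[   0  238   89  144 6076] len 0.446 head [ 0.0835 -0.7738] foot [ 0.4562 -1.0183] headdir 146.7 wid [0.019 0.023]
[200 241  35  52 285] len 0.179 head [ 0.4413 -0.3069] foot [ 0.5385 -0.4573] headdir 122.9 wid [0.014 0.044]
[263 305  27  63 411] len 0.182 head [ 0.8636 -0.374 ] foot [ 0.6896 -0.322 ] headdir -16.6 wid [0.043 0.014]
```

Request:
step_arm:
  rows:
    - {"rot": [0, 0, 0], "travel": [-0.2, 0, 0.9], "grip": 4}
    - {"rot": [0, 0, 0], "travel": [0, 0, 0.8], "grip": 4}
    - {"rot": [0, 0, 0], "travel": [0, 0, 0], "grip": 4}
    - {"rot": [0, 0, 0], "travel": [0, 0, 0], "grip": 1}
    - {"rot": [0, 0, 0], "travel": [0, 0, 0], "grip": 1}
    - {"rot": [0, 0, 0], "travel": [0, 0, 0], "grip": 1}
    - {"rot": [0, 0, 0], "travel": [0, 0, 0], "grip": 1}
    - {"rot": [0, 0, 0], "travel": [0, 0, 0], "grip": 1}

```text
clock: 33.95
tcp_pos: [0.4697, -0.2324, 0.0155]
tool_rot: [1.399, 2.807, -0.003]
contact_force: [-0.6, 0.4, 6.0]
gripper_width: 0.0128
gripper_force: 58.8
```

Request:
step_arm:
  rows:
    - {"rot": [0, 0, 0], "travel": [0, 0, 0], "grip": 3}
    - {"rot": [0, 0, 0], "travel": [0, 0, 0], "grip": 3}
    - {"rot": [0, 0, 0], "travel": [0.3, 0, 0.3], "grip": 3}
    - {"rot": [0, 0, 0], "travel": [0, 0, 0.2], "grip": 3}
    - {"rot": [0, 0, 0], "travel": [0, 0, 0], "grip": 3}

```text
clock: 34.45
tcp_pos: [0.4662, -0.2289, 0.008]
tool_rot: [1.401, 2.81, -0.003]
contact_force: [-1.2, 0.0, 0.1]
gripper_width: 0.0301
gripper_force: 0.0
```

Request:
step_arm:
  rows:
    - {"rot": [0, 0, 0], "travel": [0, 0, 0], "grip": 1}
    - {"rot": [0, 0, 0], "travel": [0, 0, 0], "grip": 1}
    - {"rot": [0, 0, 0], "travel": [0, 0, 0], "grip": 1}
    - {"rot": [0, 0, 0], "travel": [0, 0, 0], "grip": 1}
    - {"rot": [0, 0, 0], "travel": [0, 0, 0], "grip": 1}

```text
clock: 34.95
tcp_pos: [0.4668, -0.2294, 0.0088]
tool_rot: [1.401, 2.809, -0.003]
contact_force: [0.0, -1.1, -0.7]
gripper_width: 0.0135
gripper_force: 58.5
```

Request:
step_arm:
  rows:
    - {"rot": [0, 0, 0], "travel": [0, 0, -2], "grip": 1}
    - {"rot": [0, 0, 0], "travel": [0, 0, -4], "grip": 1}
    - {"rot": [0, 0, 0], "travel": [0, 0, -5], "grip": 1}
    - {"rot": [0, 0, 0], "travel": [0, 0, -5], "grip": 1}
    - {"rot": [0, 0, 0], "travel": [0, 0, -5], "grip": 1}
    - {"rot": [0, 0, 0], "travel": [3, 3.6, -1.5], "grip": 1}
    - {"rot": [0, 0, 0], "travel": [3, 3.6, -1.5], "grip": 1}
    - {"rot": [0, 0, 0], "travel": [3, 3.6, -1.5], "grip": 1}
    - {"rot": [0, 0, 0], "travel": [3, 3.6, -1.5], "grip": 1}
    - {"rot": [0, 0, 0], "travel": [3, 3.6, -1.5], "grip": 1}

```text
clock: 35.95
tcp_pos: [0.5198, 0.0014, 0.2939]
tool_rot: [1.401, 2.808, -0.003]
contact_force: [1.2, -0.6, -0.8]
gripper_width: 0.0139
gripper_force: 58.7
```

Request:
step_arm:
  rows:
    - {"rot": [0, 0, 7], "travel": [0, 0, 0], "grip": 1}
    - {"rot": [0, 8.5, 0], "travel": [0, 0, 0], "grip": 1}
    - {"rot": [0, 8.5, 0], "travel": [0, 0, 0], "grip": 1}
    - {"rot": [0, 8.5, 0], "travel": [0, 0, 0], "grip": 1}
    - {"rot": [0, 8.5, 0], "travel": [0, 0, 0], "grip": 1}
    - {"rot": [0, 8.5, 0], "travel": [0, 0, 0], "grip": 1}
    - {"rot": [0, 8.5, 0], "travel": [0, 0, 0], "grip": 1}
    - {"rot": [0, 8.5, 0], "travel": [0, 0, 0], "grip": 1}
    - {"rot": [0, 8.5, 0], "travel": [0, 0, 0], "grip": 1}
    - {"rot": [0, 8.5, 0], "travel": [0, 0, 0], "grip": 1}

```text
clock: 36.95
tcp_pos: [0.5203, -0.0012, 0.2934]
tool_rot: [-0.935, -1.618, -0.739]
contact_force: [1.1, 0.4, -0.4]
gripper_width: 0.0138
gripper_force: 58.8
```

Request:
step_arm:
  rows:
    - {"rot": [0, 8.5, 0], "travel": [0, 0, 0], "grip": 1}
    - {"rot": [0, 5, 0], "travel": [0, 0, 0], "grip": 1}
    - {"rot": [0, 0, 0], "travel": [0, 0, 0], "grip": 1}
    - {"rot": [0, 0, 0], "travel": [0, 0, 0], "grip": 1}

```text
clock: 37.35
tcp_pos: [0.52, -0.0005, 0.293]
tool_rot: [-0.818, -1.416, -0.814]
contact_force: [-0.5, -0.4, -0.8]
gripper_width: 0.0135
gripper_force: 58.8
```

```bash
python3 - <<'E'
from h import *
togo([.4375,.2766,.31])
E
```

```text
t 37.35 tcp [ 5.20e-01 -5.00e-04  2.93e-01] x [-0.002  0.004  1.   ] y [ 0.866  0.5   -0.   ] z [-0.5    0.866 -0.005] F [-0.5 -0.4 -0.8] w 0.0135 q [-0.45  0.42  1.57  1.03  2.43 -0.67]
togo cm tool [ 1.83  6.71 28.11]
```

Request:
step_arm:
  rows:
    - {"rot": [0, 0, 0], "travel": [1.8, 0, 0], "grip": 1}
    - {"rot": [0, 0, 0], "travel": [0, 1.12, 4.68], "grip": 1}
    - {"rot": [0, 0, 0], "travel": [0, 1.12, 4.68], "grip": 1}
    - {"rot": [0, 0, 0], "travel": [0, 1.12, 4.68], "grip": 1}
    - {"rot": [0, 0, 0], "travel": [0, 1.12, 4.68], "grip": 1}
    - {"rot": [0, 0, 0], "travel": [0, 1.12, 4.68], "grip": 1}
    - {"rot": [0, 0, 0], "travel": [0, 1.12, 4.6], "grip": 1}
    - {"rot": [0, 0, 0], "travel": [-1.7, 0, 0], "grip": 1}
    - {"rot": [0, 0, 0], "travel": [-1.7, 0, 0], "grip": 1}
    - {"rot": [0, 0, 0], "travel": [0, 0, 0], "grip": 1}

```text
clock: 38.35
tcp_pos: [0.4374, 0.2761, 0.2761]
tool_rot: [-0.817, -1.418, -0.813]
contact_force: [-0.1, 0.2, -0.2]
gripper_width: 0.0136
gripper_force: 58.9
```

```bash
python3 - <<'E'
from h import *
o,Rm=st(); togo(np.array([.4375,.2766,.250])-.0006*Rm[:,2]); print('foot',o['tcp_pos']+.0006*Rm[:,2]-.146*Rm[:,0])
E
```

```text
t 38.35 tcp [0.4374 0.2761 0.2761] x [-0.003  0.005  1.   ] y [ 0.865  0.501 -0.   ] z [-0.501  0.865 -0.005] F [-0.1  0.2 -0.2] w 0.0136 q [-0.06  0.19  1.88  1.26  2.07 -0.59]
t 38.35 tcp [0.4374 0.2761 0.2761] x [-0.003  0.005  1.   ] y [ 0.865  0.501 -0.   ] z [-0.501  0.865 -0.005] F [-0.1  0.2 -0.2] w 0.0136 q [-0.06  0.19  1.88  1.26  2.07 -0.59]
togo cm tool [-2.61  0.03 -0.01]
foot [0.43744301 0.27597887 0.13013235]
```

Request:
step_arm:
  rows:
    - {"rot": [0, 0, 0], "travel": [-1, 0, 0], "grip": 1}
    - {"rot": [0, 0, 0], "travel": [-1, 0, 0], "grip": 1}
    - {"rot": [0, 0, 0], "travel": [-0.6, 0, 0], "grip": 1}
    - {"rot": [0, 0, 0], "travel": [0, 0, 0], "grip": 1}

```text
clock: 38.75
tcp_pos: [0.4381, 0.2753, 0.2495]
tool_rot: [-0.818, -1.414, -0.814]
contact_force: [0.2, -0.1, -0.5]
gripper_width: 0.0137
gripper_force: 58.9
```

Request:
step_arm:
  rows:
    - {"rot": [0, 0, 0], "travel": [-1, 0, 0], "grip": 1}
    - {"rot": [0, 0, 0], "travel": [-0.8, 0, 0], "grip": 1}
    - {"rot": [0, 0, 0], "travel": [-0.7, 0, 0], "grip": 1}
    - {"rot": [0, 0, 0], "travel": [0, 0, 0], "grip": 1}

```text
clock: 39.15
tcp_pos: [0.4378, 0.2754, 0.2241]
tool_rot: [-0.818, -1.413, -0.813]
contact_force: [0.3, 0.1, -0.9]
gripper_width: 0.0135
gripper_force: 58.9
```

Request:
step_arm:
  rows:
    - {"rot": [0, 0, 0], "travel": [-0.2, 0, 0], "grip": 3.2}
    - {"rot": [0, 0, 0], "travel": [0, 0, 0], "grip": 3.2}
    - {"rot": [0, 0, 0], "travel": [0, 0, 0], "grip": 3.2}
    - {"rot": [0, 0, 0], "travel": [0, 0, -2], "grip": 3.2}
    - {"rot": [0, 0, 0], "travel": [0, 0, -4], "grip": 3.2}
    - {"rot": [0, 0, 0], "travel": [0, 0, -4], "grip": 3.2}
    - {"rot": [0, 0, 0], "travel": [2, 0, -3], "grip": 3.2}
    - {"rot": [0, 0, 0], "travel": [4, 0, 0], "grip": 3.2}
    - {"rot": [0, 0, 0], "travel": [0.5, -1.45, -3.9], "grip": 3.2}
    - {"rot": [0, 0, 0], "travel": [0.5, -1.45, -3.9], "grip": 3.2}

```text
clock: 40.15
tcp_pos: [0.5174, 0.0792, 0.2958]
tool_rot: [-0.816, -1.419, -0.815]
contact_force: [0.4, 0.2, 0.0]
gripper_width: 0.032
gripper_force: 0.0
```

Request:
step_arm:
  rows:
    - {"rot": [0, 0, 0], "travel": [0, -1.45, -3.9], "grip": 3.2}
    - {"rot": [0, 0, 0], "travel": [0, -1.45, -3.9], "grip": 3.2}
    - {"rot": [0, -8.5, 0], "travel": [0, 0, 0], "grip": 3.5}
    - {"rot": [0, -8.5, 0], "travel": [0, 0, 0], "grip": 3.5}
    - {"rot": [0, -8.5, 0], "travel": [0, 0, 0], "grip": 3.5}
    - {"rot": [0, -8.5, 0], "travel": [0, 0, 0], "grip": 3.5}
    - {"rot": [0, -8.5, 0], "travel": [0, 0, 0], "grip": 3.5}
    - {"rot": [0, -8.5, 0], "travel": [0, 0, 0], "grip": 3.5}
    - {"rot": [0, -8.5, 0], "travel": [0, 0, 0], "grip": 3.5}
    - {"rot": [0, -8.5, 0], "travel": [0, 0, 0], "grip": 3.5}

```text
clock: 41.15
tcp_pos: [0.5314, -0.0025, 0.2959]
tool_rot: [-1.405, -2.43, -0.267]
contact_force: [0.0, 1.2, -0.3]
gripper_width: 0.0351
gripper_force: 0.0
```

Request:
step_arm:
  rows:
    - {"rot": [0, -8.5, 0], "travel": [0, 0, 0], "grip": 3.5}
    - {"rot": [0, -8.5, 0], "travel": [0, 0, 0], "grip": 3.5}
    - {"rot": [0, -5, 0], "travel": [0, 0, 0], "grip": 3.5}
    - {"rot": [0, 0, -2.6], "travel": [0, 0, 0], "grip": 3.5}
    - {"rot": [0, 0, 0], "travel": [0, 0, 0], "grip": 3.5}
    - {"rot": [0, 0, 0], "travel": [0, 0, 0], "grip": 3.5}

```text
clock: 41.75
tcp_pos: [0.5309, -0.0016, 0.2946]
tool_rot: [1.51, 2.752, -0.003]
contact_force: [0.8, -0.1, -0.4]
gripper_width: 0.0346
gripper_force: 0.0
```

```bash
python3 - <<'E'
from h import *
togo([.4597,-.3355,.0075]); shot('top','t12'); shot('scene','s12')
sticks('t12',.24,90); print(proj('t12',[.4375,.2766,.244]))
sticks('s12',.01,200)
E
```

```text
t 41.75 tcp [ 0.5309 -0.0016  0.2946] x [-0.537  0.844 -0.003] y [ 0.844  0.537 -0.   ] z [ 0.002 -0.003 -1.   ] F [ 0.8 -0.1 -0.4] w 0.0346 q [-0.14 -0.2   1.76 -0.    1.58 -0.71]
togo cm tool [-24.24 -23.93  28.79]
[416 118  20  51 175] len 0.152 head [ 0.7649 -0.3092] foot [ 0.6198 -0.2649] headdir -17.0 wid [0.037 0.012]
[200 210  12  16  96] len 0.046 head [0.4707 0.3089] foot [0.5095 0.3328] headdir -148.3 wid [0.015 0.015]
[415 210  48  36 267] len 0.148 head [ 0.4166 -0.2511] foot [ 0.4966 -0.3761] headdir 122.6 wid [0.011 0.034]
[215 227  12  16 105] len 0.048 head [0.4211 0.2654] foot [0.4625 0.2908] headdir -148.4 wid [0.015 0.017]
[147 252  18  17 180] len 0.042 head [0.357  0.4478] foot [0.3993 0.4472] headdir 179.2 wid [0.032 0.043]
[ 567  262   73   75 3767] len 0.218 head [ 0.2024 -0.6467] foot [ 0.3181 -0.8313] headdir 122.1 wid [0.046 0.046]
[220.7919735  236.36062398]
[ 337    0   93   31 1329] len 0.458 head [-0.1493  1.1312] foot [-0.3629  0.7257] headdir 62.2 wid [0.008 0.024]
[  86   32  166  104 5756] len 0.763 head [-0.3436 -0.4644] foot [-0.477   0.2873] headdir -79.9 wid [0.093 0.05 ]
[400  58  18  16 220] len 0.102 head [0.1566 0.7265] foot [0.0842 0.7989] headdir -45.0 wid [0.047 0.044]
[  358   180   282   220 16154] len 1.263 head [ 1.1199 -0.257 ] foot [1.1363 1.006 ] headdir -90.7 wid [0.008 0.005]
[   0  238   89  144 6113] len 0.446 head [ 0.0837 -0.7735] foot [ 0.4566 -1.0177] headdir 146.8 wid [0.019 0.023]
[200 241  35  52 275] len 0.179 head [ 0.4411 -0.307 ] foot [ 0.5384 -0.4574] headdir 122.9 wid [0.013 0.043]
[263 305  27  63 410] len 0.182 head [ 0.8636 -0.374 ] foot [ 0.6895 -0.3222] headdir -16.6 wid [0.043 0.014]
```

Request:
step_arm:
  rows:
    - {"rot": [0, 0, 0], "travel": [-3.03, -2.99, 1], "grip": 4}
    - {"rot": [0, 0, 0], "travel": [-3.03, -2.99, 1], "grip": 4}
    - {"rot": [0, 0, 0], "travel": [-3.03, -2.99, 1], "grip": 4}
    - {"rot": [0, 0, 0], "travel": [-3.03, -2.99, 1], "grip": 4}
    - {"rot": [0, 0, 0], "travel": [-3.03, -2.99, 1], "grip": 4}
    - {"rot": [0, 0, 0], "travel": [-3.03, -2.99, 1], "grip": 4}
    - {"rot": [0, 0, 0], "travel": [-3.03, -2.99, 1], "grip": 4}
    - {"rot": [0, 0, 0], "travel": [-3.03, -2.99, 1], "grip": 4}
    - {"rot": [0, 0, 0], "travel": [0, 0, 4.5], "grip": 4}
    - {"rot": [0, 0, 0], "travel": [0, 0, 4.5], "grip": 4}

```text
clock: 42.85
tcp_pos: [0.4603, -0.3376, 0.1254]
tool_rot: [1.512, 2.747, -0.004]
contact_force: [0.2, 0.2, -1.8]
gripper_width: 0.04
gripper_force: 0.0
```

Request:
step_arm:
  rows:
    - {"rot": [0, 0, 0], "travel": [0, 0, 4.5], "grip": 4}
    - {"rot": [0, 0, 0], "travel": [0, 0, 3.5], "grip": 4}
    - {"rot": [0, 0, 0], "travel": [0, 0, 1], "grip": 4}
    - {"rot": [0, 0, 0], "travel": [0, 0, 0], "grip": 4}
    - {"rot": [0, 0, 0], "travel": [0, 0, 0], "grip": 4}

```text
clock: 43.35
tcp_pos: [0.4614, -0.3362, 0.0371]
tool_rot: [1.507, 2.75, -0.004]
contact_force: [0.0, 0.1, 1.1]
gripper_width: 0.04
gripper_force: 0.0
```

```bash
python3 - <<'E'
from h import *
togo([.4597,-.3355,.0075])
E
```

```text
t 43.35 tcp [ 0.4614 -0.3362  0.0371] x [-0.538  0.843 -0.006] y [0.843 0.538 0.001] z [ 0.004 -0.005 -1.   ] F [0.  0.1 1.1] w 0.04 q [-0.76  0.13  1.89 -0.    1.11 -1.33]
togo cm tool [ 0.17 -0.11  2.96]
```

Request:
step_arm:
  rows:
    - {"rot": [0, 0, 0], "travel": [0.1, -0.1, 1.5], "grip": 3.5}
    - {"rot": [0, 0, 0], "travel": [0, 0, 0.8], "grip": 3.5}
    - {"rot": [0, 0, 0], "travel": [0, 0, 0.5], "grip": 3}
    - {"rot": [0, 0, 0], "travel": [0, 0, 0], "grip": 3}
    - {"rot": [0, 0, 0], "travel": [0, 0, 0], "grip": 3}

```text
clock: 43.85
tcp_pos: [0.4593, -0.3349, 0.0076]
tool_rot: [1.507, 2.752, -0.003]
contact_force: [0.7, 0.6, 2.1]
gripper_width: 0.0301
gripper_force: 1.5
```

Request:
step_arm:
  rows:
    - {"rot": [0, 0, 0], "travel": [0, 0, 0.1], "grip": 1}
    - {"rot": [0, 0, 0], "travel": [0, 0, 0], "grip": 1}
    - {"rot": [0, 0, 0], "travel": [0, 0, 0], "grip": 1}
    - {"rot": [0, 0, 0], "travel": [0, 0, 0], "grip": 1}
    - {"rot": [0, 0, 0], "travel": [0, 0, 0], "grip": 1}

```text
clock: 44.35
tcp_pos: [0.4604, -0.336, 0.0085]
tool_rot: [1.505, 2.75, -0.004]
contact_force: [-0.7, 1.0, 9.6]
gripper_width: 0.013
gripper_force: 60.1
```

Request:
step_arm:
  rows:
    - {"rot": [0, 0, 0], "travel": [0, 0, -2], "grip": 1}
    - {"rot": [0, 0, 0], "travel": [0, 0, -5], "grip": 1}
    - {"rot": [0, 0, 0], "travel": [0, 0, -5], "grip": 1}
    - {"rot": [0, 0, 0], "travel": [3.07, 3, -2.1], "grip": 1}
    - {"rot": [0, 0, 0], "travel": [3.07, 3, -2.1], "grip": 1}
    - {"rot": [0, 0, 0], "travel": [3.07, 3, -2.1], "grip": 1}
    - {"rot": [0, 0, 0], "travel": [3.07, 3, -2.1], "grip": 1}
    - {"rot": [0, 0, 0], "travel": [3.07, 3, -2.1], "grip": 1}
    - {"rot": [0, 0, 0], "travel": [3.07, 3, -2.1], "grip": 1}
    - {"rot": [0, 0, 0], "travel": [3.07, 3, -2.1], "grip": 1}

```text
clock: 45.35
tcp_pos: [0.5195, -0.0379, 0.2728]
tool_rot: [1.508, 2.753, -0.003]
contact_force: [1.3, -0.5, -1.4]
gripper_width: 0.0137
gripper_force: 58.6
```

Request:
step_arm:
  rows:
    - {"rot": [0, 0, 2.5], "travel": [3, 3, -2.1], "grip": 1}
    - {"rot": [0, 8.5, 0], "travel": [0, 0, 0], "grip": 1}
    - {"rot": [0, 8.5, 0], "travel": [0, 0, 0], "grip": 1}
    - {"rot": [0, 8.5, 0], "travel": [0, 0, 0], "grip": 1}
    - {"rot": [0, 8.5, 0], "travel": [0, 0, 0], "grip": 1}
    - {"rot": [0, 8.5, 0], "travel": [0, 0, 0], "grip": 1}
    - {"rot": [0, 8.5, 0], "travel": [0, 0, 0], "grip": 1}
    - {"rot": [0, 8.5, 0], "travel": [0, 0, 0], "grip": 1}
    - {"rot": [0, 8.5, 0], "travel": [0, 0, 0], "grip": 1}
    - {"rot": [0, 8.5, 0], "travel": [0, 0, 0], "grip": 1}

```text
clock: 46.35
tcp_pos: [0.5291, 0.0012, 0.293]
tool_rot: [-0.934, -1.618, -0.737]
contact_force: [0.2, -0.1, -1.0]
gripper_width: 0.0139
gripper_force: 58.6
```

Request:
step_arm:
  rows:
    - {"rot": [0, 8.5, 0], "travel": [0, 0, 0], "grip": 1}
    - {"rot": [0, 5, 0], "travel": [0, 0, 0], "grip": 1}
    - {"rot": [0, 0, 0], "travel": [0, 0, 0], "grip": 1}
    - {"rot": [0, 0, 0], "travel": [0, 0, 0], "grip": 1}

```text
clock: 46.75
tcp_pos: [0.5288, 0.0019, 0.2928]
tool_rot: [-0.817, -1.417, -0.813]
contact_force: [0.0, 0.3, -0.0]
gripper_width: 0.0133
gripper_force: 58.6
```

```bash
python3 - <<'E'
from h import *
togo([.5501,.2964,.31])
E
```

```text
t 46.75 tcp [0.5288 0.0019 0.2928] x [-0.002  0.004  1.   ] y [ 0.865  0.501 -0.   ] z [-0.501  0.865 -0.004] F [ 0.   0.3 -0. ] w 0.0133 q [-0.44  0.43  1.55  1.04  2.42 -0.66]
togo cm tool [ 1.84 16.6  24.41]
```

Request:
step_arm:
  rows:
    - {"rot": [0, 0, 0], "travel": [1.8, 0, 0], "grip": 1}
    - {"rot": [0, 0, 0], "travel": [0, 2.77, 4.07], "grip": 1}
    - {"rot": [0, 0, 0], "travel": [0, 2.77, 4.07], "grip": 1}
    - {"rot": [0, 0, 0], "travel": [0, 2.77, 4.07], "grip": 1}
    - {"rot": [0, 0, 0], "travel": [0, 2.77, 4.07], "grip": 1}
    - {"rot": [0, 0, 0], "travel": [0, 2.77, 4.07], "grip": 1}
    - {"rot": [0, 0, 0], "travel": [0, 2.75, 4.0], "grip": 1}
    - {"rot": [0, 0, 0], "travel": [-1.7, 0, 0], "grip": 1}
    - {"rot": [0, 0, 0], "travel": [-1.7, 0, 0], "grip": 1}
    - {"rot": [0, 0, 0], "travel": [0, 0, 0], "grip": 1}

```text
clock: 47.75
tcp_pos: [0.5496, 0.2951, 0.2741]
tool_rot: [-0.818, -1.414, -0.81]
contact_force: [-0.1, -0.6, -1.0]
gripper_width: 0.0133
gripper_force: 58.7
```

```bash
python3 - <<'E'
from h import *
o,Rm=st(); togo(np.array([.5501,.2964,.250])-.0006*Rm[:,2]); print('foot',o['tcp_pos']+.0006*Rm[:,2]-.146*Rm[:,0])
E
```

```text
t 47.75 tcp [0.5496 0.2951 0.2741] x [0.002 0.005 1.   ] y [ 0.865  0.501 -0.004] z [-0.501  0.865 -0.003] F [-0.1 -0.6 -1. ] w 0.0133 q [-0.02  0.43  1.59  1.31  2.06 -0.51]
t 47.75 tcp [0.5496 0.2951 0.2741] x [0.002 0.005 1.   ] y [ 0.865  0.501 -0.004] z [-0.501  0.865 -0.003] F [-0.1 -0.6 -1. ] w 0.0133 q [-0.02  0.43  1.59  1.31  2.06 -0.51]
togo cm tool [-2.41  0.12  0.04]
foot [0.54905839 0.29494264 0.12811613]
```

Request:
step_arm:
  rows:
    - {"rot": [0, 0, 0], "travel": [-0.9, 0.1, 0.1], "grip": 1}
    - {"rot": [0, 0, 0], "travel": [-0.9, 0, 0], "grip": 1}
    - {"rot": [0, 0, 0], "travel": [-0.6, 0, 0], "grip": 1}
    - {"rot": [0, 0, 0], "travel": [0, 0, 0], "grip": 1}

```text
clock: 48.15
tcp_pos: [0.5507, 0.2964, 0.2513]
tool_rot: [-0.817, -1.414, -0.813]
contact_force: [-0.6, 0.2, -0.5]
gripper_width: 0.0131
gripper_force: 58.7
```

Request:
step_arm:
  rows:
    - {"rot": [0, 0, 0], "travel": [-1, 0, 0], "grip": 1}
    - {"rot": [0, 0, 0], "travel": [-0.8, 0, 0], "grip": 1}
    - {"rot": [0, 0, 0], "travel": [-0.7, 0, 0], "grip": 1}
    - {"rot": [0, 0, 0], "travel": [0, 0, 0], "grip": 1}

```text
clock: 48.55
tcp_pos: [0.5503, 0.2969, 0.226]
tool_rot: [-0.817, -1.414, -0.812]
contact_force: [0.9, 0.2, -0.5]
gripper_width: 0.0134
gripper_force: 58.7
```

Request:
step_arm:
  rows:
    - {"rot": [0, 0, 0], "travel": [-0.3, 0, 0], "grip": 3.2}
    - {"rot": [0, 0, 0], "travel": [0, 0, 0], "grip": 3.2}
    - {"rot": [0, 0, 0], "travel": [0, 0, 0], "grip": 3.2}
    - {"rot": [0, 0, 0], "travel": [0, 0, -2], "grip": 3.2}
    - {"rot": [0, 0, 0], "travel": [0, 0, -4], "grip": 3.2}
    - {"rot": [0, 0, 0], "travel": [0, 0, -4], "grip": 3.2}
    - {"rot": [0, 0, 0], "travel": [2, 0, -3], "grip": 3.2}
    - {"rot": [0, 0, 0], "travel": [4, 0, 0], "grip": 3.2}
    - {"rot": [0, 0, 0], "travel": [2, -3, -3], "grip": 3.2}
    - {"rot": [0, 0, 0], "travel": [2, -3, -3], "grip": 3.2}

```text
clock: 49.55
tcp_pos: [0.594, 0.101, 0.3269]
tool_rot: [-0.815, -1.419, -0.813]
contact_force: [0.4, -0.7, -1.3]
gripper_width: 0.0324
gripper_force: 0.3
```

Request:
step_arm:
  rows:
    - {"rot": [0, 0, 0], "travel": [1, -3.5, -3], "grip": 3.2}
    - {"rot": [0, 0, 0], "travel": [0, -3.5, -3], "grip": 3.2}
    - {"rot": [0, 0, 0], "travel": [0, -3.5, -3], "grip": 3.2}
    - {"rot": [0, 0, 0], "travel": [0, -3, -3], "grip": 3.2}
    - {"rot": [0, 0, 0], "travel": [0, -2, -3], "grip": 3.2}
    - {"rot": [0, 0, 0], "travel": [0, 0, 0], "grip": 3.2}
    - {"rot": [0, 0, 0], "travel": [0, 0, 0], "grip": 3.2}

```text
clock: 50.25
tcp_pos: [0.5352, -0.1062, 0.3358]
tool_rot: [-0.818, -1.416, -0.815]
contact_force: [-0.1, 0.8, 0.7]
gripper_width: 0.0324
gripper_force: 0.0
```

```bash
python3 - <<'E'
from h import *
st(); shot('top','t14'); shot('scene','s14')
sticks('t14',.24,70); print(proj('t14',[.5501,.2964,.244]))
a=cv2.imread('pics/t14.png'); b=cv2.imread('pics/s14.png')[80:230,290:440]
out=np.zeros((600,640,3),'uint8'); out[:250,:400]=cv2.resize(a,(400,250),interpolation=cv2.INTER_AREA); out[250:600,:350]=cv2.resize(b,(350,350),interpolation=cv2.INTER_CUBIC)
cv2.imwrite('pics/c14.png',np.clip(out.astype(float)*1.5,0,255).astype('uint8'))
E
```

```text
t 50.25 tcp [ 0.5352 -0.1062  0.3358] x [-0.002  0.003  1.   ] y [0.866 0.499 0.   ] z [-0.499  0.866 -0.004] F [-0.1  0.8  0.7] w 0.0324 q [-0.57  0.48  1.4   1.03  2.57 -0.62]
[ 25 130  22  22 176] len 0.063 head [0.6938 0.8204] foot [0.7534 0.801 ] headdir 162.0 wid [0.025 0.042]
[  7 132  22  12 101] len 0.06 head [0.7303 0.8379] foot [0.7329 0.8979] headdir -92.5 wid [0.024 0.009]
[200 210  12  16  96] len 0.045 head [0.4719 0.3086] foot [0.5093 0.3332] headdir -146.7 wid [0.015 0.016]
[336 211  30  51 264] len 0.146 head [ 0.3721 -0.043 ] foot [ 0.5008 -0.1119] headdir 151.8 wid [0.008 0.034]
[215 226  13  17 111] len 0.051 head [0.465  0.2914] foot [0.4211 0.2657] headdir 30.3 wid [0.017 0.017]
[146 252  19  17 193] len 0.041 head [0.3577 0.4543] foot [0.3962 0.4403] headdir 160.1 wid [0.041 0.041]
[ 566  262   74   75 3842] len 0.216 head [ 0.2044 -0.6467] foot [ 0.3146 -0.8325] headdir 120.7 wid [0.046 0.05 ]
[215.08205365 195.60366577]
```

View pics/c14.png

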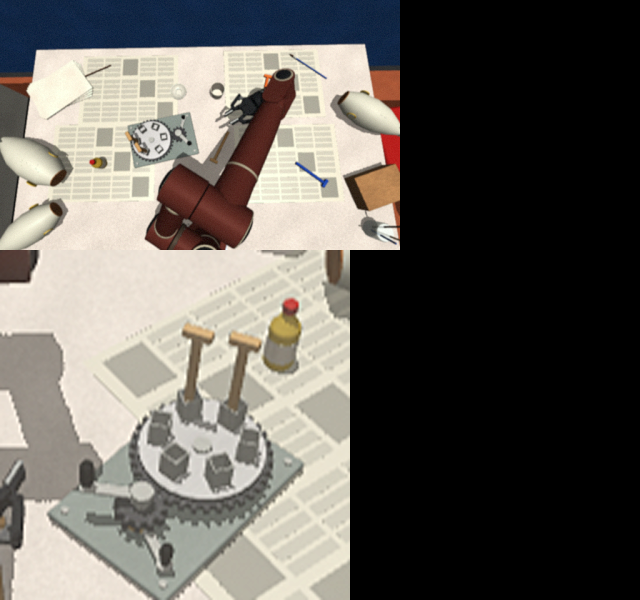

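```bash
python3 - <<'E'
from h import *
sticks('t14',.01,240); sticks('s14',.01,80); d=shot('wrist','w14'); sticks('w14',.01,200)
togo([.5,-.02,.30])
E
```

```text
[336 211  30  51 264] len 0.178 head [ 0.3884 -0.0529] foot [ 0.5451 -0.1368] headdir 151.8 wid [0.01  0.042]
[ 566  262   74   75 3842] len 0.263 head [ 0.185  -0.7873] foot [ 0.3191 -1.0134] headdir 120.7 wid [0.052 0.059]
[ 337    0   93   29 1277] len 0.46 head [-0.1463  1.1326] foot [-0.3699  0.7305] headdir 60.9 wid [0.001 0.024]
[  86   42  129   94 5317] len 0.631 head [-0.3468 -0.4658] foot [-0.4445  0.1571] headdir -81.1 wid [0.088 0.012]
[256  49  17   9  85] len 0.085 head [-0.3563  0.2698] foot [-0.2826  0.3129] headdir -149.7 wid [0.014 0.022]
[400  58  18  16 218] len 0.102 head [0.0843 0.799 ] foot [0.1565 0.7263] headdir 134.8 wid [0.043 0.044]
[430  72   7  22 125] len 0.136 head [0.2154 0.8219] foot [0.3105 0.7247] headdir 134.4 wid [0.012 0.013]
[405 106  14  15 105] len 0.076 head [0.3818 0.5561] foot [0.3383 0.6179] headdir -54.9 wid [0.044 0.023]
[388 115  14  33 127] len 0.169 head [0.3212 0.5144] foot [0.4332 0.3884] headdir 131.6 wid [0.012 0.044]
[ 96 122  12  20  87] len 0.11 head [-0.238  -0.4816] foot [-0.3477 -0.4735] headdir -4.2 wid [0.027 0.003]
[  3
[... 1152 characters left out ...]
.7581] foot [-2.0062  1.3349] headdir 154.4 wid [0.   0.01]
[233 167  47  33 690] len 0.595 head [-0.2606  0.621 ] foot [-0.5496  1.1405] headdir -60.9 wid [0.025 0.   ]
[331 186  20  20 311] len 0.264 head [0.1403 0.7682] foot [0.0338 1.0102] headdir -66.2 wid [0.02 0.01]
[ 362  187   30   66 1055] len 0.631 head [0.3915 0.4857] foot [0.1795 1.0797] headdir -70.4 wid [0.055 0.028]
[395 189  25  67 663] len 0.645 head [0.3216 1.1337] foot [0.4485 0.5016] headdir 101.4 wid [0.016 0.031]
t 50.4 tcp [ 0.5351 -0.1041  0.3357] x [-0.002  0.003  1.   ] y [0.865 0.502 0.   ] z [-0.502  0.865 -0.003] F [-0.5  0.7 -0.3] w 0.0317 q [-0.57  0.48  1.4   1.03  2.57 -0.62]
togo cm tool [-3.54  1.18  9.05]
```

Request:
step_arm:
  rows:
    - {"rot": [0, 0, 0], "travel": [0, 0.6, 4.5], "grip": 4}
    - {"rot": [0, 0, 0], "travel": [0, 0.6, 4.5], "grip": 4}
    - {"rot": [0, -8.5, 0], "travel": [0, 0, 0], "grip": 4}
    - {"rot": [0, -8.5, 0], "travel": [0, 0, 0], "grip": 4}
    - {"rot": [0, -8.5, 0], "travel": [0, 0, 0], "grip": 4}
    - {"rot": [0, -8.5, 0], "travel": [0, 0, 0], "grip": 4}
    - {"rot": [0, -8.5, 0], "travel": [0, 0, 0], "grip": 4}
    - {"rot": [0, -8.5, 0], "travel": [0, 0, 0], "grip": 4}
    - {"rot": [0, -8.5, 0], "travel": [0, 0, 0], "grip": 4}
    - {"rot": [0, -8.5, 0], "travel": [0, 0, 0], "grip": 4}

```text
clock: 51.4
tcp_pos: [0.5004, -0.0201, 0.3364]
tool_rot: [-1.399, -2.433, -0.267]
contact_force: [-0.4, 0.8, -0.0]
gripper_width: 0.04
gripper_force: 0.0
```

Request:
step_arm:
  rows:
    - {"rot": [0, -8.5, 0], "travel": [0, 0, 0], "grip": 4}
    - {"rot": [0, -8.5, 0], "travel": [0, 0, 0], "grip": 4}
    - {"rot": [0, -5, 0], "travel": [0, 0, 0], "grip": 4}
    - {"rot": [0, 0, -8], "travel": [0, 0, 0], "grip": 4}
    - {"rot": [0, 0, -8], "travel": [0, 0, 0], "grip": 4}
    - {"rot": [0, 0, -8], "travel": [0, 0, 0], "grip": 4}
    - {"rot": [0, 0, -7.8], "travel": [0, 0, 0], "grip": 4}
    - {"rot": [0, 0, 0], "travel": [0, 0, 0], "grip": 4}
    - {"rot": [0, 0, 0], "travel": [0, 0, 0], "grip": 4}

```text
clock: 52.3
tcp_pos: [0.5001, -0.0201, 0.3353]
tool_rot: [0.764, 3.045, -0.003]
contact_force: [-0.6, -0.9, 0.1]
gripper_width: 0.0402
gripper_force: 0.0
```

```bash
python3 - <<'E'
from h import *
togo([.4184,-.069,.0075]); shot('wrist','w15'); sticks('w15',.01,500); shot('scene','s15'); sticks('s15',.01,240); shot('top','t15'); sticks('t15',.24,90)
E
```

```text
t 52.3 tcp [ 0.5001 -0.0201  0.3353] x [-0.881  0.472 -0.003] y [ 0.472  0.881 -0.002] z [ 0.002 -0.003 -1.   ] F [-0.6 -0.9  0.1] w 0.0402 q [-0.19 -0.29  1.77 -0.    1.66 -1.27]
togo cm tool [ 4.98 -8.12 32.78]
[582   0  58  19 638] len 0.077 head [0.4999 0.3949] foot [0.5268 0.4665] headdir -110.6 wid [0.019 0.007]
[ 247   97   29  112 1186] len 0.179 head [ 0.3873 -0.0532] foot [ 0.5454 -0.1372] headdir 152.0 wid [0.013 0.043]
[ 337    0   93   31 1351] len 0.461 head [-0.148   1.1326] foot [-0.3534  0.7201] headdir 63.5 wid [0.002 0.015]
[  86   32  166  104 5688] len 0.762 head [-0.3429 -0.4645] foot [-0.4774  0.2856] headdir -79.8 wid [0.093 0.044]
[  358   179   282   221 16147] len 1.267 head [ 1.1209 -0.2569] foot [1.1354 1.0101] headdir -90.7 wid [0.008 0.005]
[   0  238   89  144 6047] len 0.446 head [ 0.0833 -0.7741] foot [ 0.4566 -1.0177] headdir 146.9 wid [0.019 0.023]
[263 305  27  63 411] len 0.182 head [ 0.8637 -0.3739] foot [ 0.6895 -0.3221] headdir -16.6 wid [0.043 0.015]
[419 118  16  40 110] len 0.118 head [ 0.7655 -0.3084] foot [ 0.6515 -0.2792] headdir -14.3 wid [0.035 0.002]
[200 210  12  16  96] len 0.045 head [0.4717 0.309 ] foot [0.5093 0.3331] headdir -147.3 wid [0.015 0.016]
[215 227  13  16 104] len 0.047 head [0.4224 0.2661] foot [0.4625 0.2907] headdir -148.4 wid [0.015 0.017]
[145 252  20  17 199] len 0.044 head [0.3971 0.4403] foot [0.3565 0.4558] headdir -20.9 wid [0.04  0.039]
[ 567  263   73   80 3790] len 0.218 head [ 0.2016 -0.647 ] foot [ 0.3181 -0.8314] headdir 122.3 wid [0.046 0.046]
```

Request:
step_arm:
  rows:
    - {"rot": [0, 0, 0], "travel": [1.66, -2.7, 3.3], "grip": 4}
    - {"rot": [0, 0, 0], "travel": [1.66, -2.7, 3.3], "grip": 4}
    - {"rot": [0, 0, 0], "travel": [1.66, -2.7, 3.3], "grip": 4}
    - {"rot": [0, 0, 0], "travel": [0, 0, 4.8], "grip": 4}
    - {"rot": [0, 0, 0], "travel": [0, 0, 4.8], "grip": 4}
    - {"rot": [0, 0, 0], "travel": [0, 0, 4.8], "grip": 4}
    - {"rot": [0, 0, 0], "travel": [0, 0, 4], "grip": 4}
    - {"rot": [0, 0, 0], "travel": [0, 0, 1.5], "grip": 4}
    - {"rot": [0, 0, 0], "travel": [0, 0, 0], "grip": 4}
    - {"rot": [0, 0, 0], "travel": [0, 0, 0], "grip": 4}

```text
clock: 53.45
tcp_pos: [0.4192, -0.0699, 0.0379]
tool_rot: [0.763, 3.044, -0.004]
contact_force: [-0.2, 0.2, 0.7]
gripper_width: 0.04
gripper_force: 0.0
```

```bash
python3 - <<'E'
from h import *
togo([.4184,-.069,.0075])
E
```

```text
t 53.45 tcp [ 0.4192 -0.0699  0.0379] x [-0.882  0.472 -0.003] y [ 0.472  0.882 -0.002] z [ 0.002 -0.003 -1.   ] F [-0.2  0.2  0.7] w 0.04 q [-0.34 -0.22  2.23 -0.    1.13 -1.42]
togo cm tool [0.12 0.05 3.04]
```

Request:
step_arm:
  rows:
    - {"rot": [0, 0, 0], "travel": [0, 0, 1.5], "grip": 3.5}
    - {"rot": [0, 0, 0], "travel": [0, 0, 0.8], "grip": 3.5}
    - {"rot": [0, 0, 0], "travel": [0, 0, 0.6], "grip": 3}
    - {"rot": [0, 0, 0], "travel": [0, 0, 0], "grip": 3}
    - {"rot": [0, 0, 0], "travel": [0, 0, 0], "grip": 3}

```text
clock: 53.95
tcp_pos: [0.4192, -0.07, 0.0088]
tool_rot: [0.762, 3.045, -0.004]
contact_force: [-0.1, 0.2, -0.6]
gripper_width: 0.0301
gripper_force: 0.0
```

Request:
step_arm:
  rows:
    - {"rot": [0, 0, 0], "travel": [0, 0, 0], "grip": 1}
    - {"rot": [0, 0, 0], "travel": [0, 0, 0], "grip": 1}
    - {"rot": [0, 0, 0], "travel": [0, 0, 0], "grip": 1}
    - {"rot": [0, 0, 0], "travel": [0, 0, 0], "grip": 1}
    - {"rot": [0, 0, 0], "travel": [0, 0, 0], "grip": 1}

```text
clock: 54.45
tcp_pos: [0.4195, -0.0701, 0.0092]
tool_rot: [0.762, 3.044, -0.004]
contact_force: [-1.4, 0.9, 6.1]
gripper_width: 0.0133
gripper_force: 58.9
```

Request:
step_arm:
  rows:
    - {"rot": [0, 0, 0], "travel": [0, 0, -2], "grip": 1}
    - {"rot": [0, 0, 0], "travel": [0, 0, -5], "grip": 1}
    - {"rot": [0, 0, 0], "travel": [0, 0, -5], "grip": 1}
    - {"rot": [0, 0, 0], "travel": [0, 0, -5], "grip": 1}
    - {"rot": [0, 0, 0], "travel": [-2.1, 3.8, -2], "grip": 1}
    - {"rot": [0, 0, 0], "travel": [-2.1, 3.8, -3], "grip": 1}
    - {"rot": [0, 0, 0], "travel": [-2.1, 3.8, -3], "grip": 1}
    - {"rot": [0, 0, 0], "travel": [0, 0, -3.4], "grip": 1}
    - {"rot": [0, 0, 8], "travel": [0, 0, 0], "grip": 1}
    - {"rot": [0, 0, 8], "travel": [0, 0, 0], "grip": 1}

```text
clock: 55.45
tcp_pos: [0.5245, -0.0003, 0.2901]
tool_rot: [1.185, 2.905, -0.003]
contact_force: [0.1, -0.1, -0.5]
gripper_width: 0.0136
gripper_force: 58.8
```

Request:
step_arm:
  rows:
    - {"rot": [0, 0, 8], "travel": [0, 0, 0], "grip": 1}
    - {"rot": [0, 0, 7.8], "travel": [0, 0, 0], "grip": 1}
    - {"rot": [0, 8.5, 0], "travel": [0, 0, 0], "grip": 1}
    - {"rot": [0, 8.5, 0], "travel": [0, 0, 0], "grip": 1}
    - {"rot": [0, 8.5, 0], "travel": [0, 0, 0], "grip": 1}
    - {"rot": [0, 8.5, 0], "travel": [0, 0, 0], "grip": 1}
    - {"rot": [0, 8.5, 0], "travel": [0, 0, 0], "grip": 1}
    - {"rot": [0, 8.5, 0], "travel": [0, 0, 0], "grip": 1}
    - {"rot": [0, 8.5, 0], "travel": [0, 0, 0], "grip": 1}
    - {"rot": [0, 8.5, 0], "travel": [0, 0, 0], "grip": 1}

```text
clock: 56.45
tcp_pos: [0.5241, -0.0013, 0.2889]
tool_rot: [-1.008, -1.747, -0.681]
contact_force: [0.8, 0.7, -0.1]
gripper_width: 0.0132
gripper_force: 58.8
```

Request:
step_arm:
  rows:
    - {"rot": [0, 8.5, 0], "travel": [0, 0, 0], "grip": 1}
    - {"rot": [0, 8.5, 0], "travel": [0, 0, 0], "grip": 1}
    - {"rot": [0, 5, 0], "travel": [0, 0, 0], "grip": 1}
    - {"rot": [0, 0, 0], "travel": [0, 0, 0], "grip": 1}
    - {"rot": [0, 0, 0], "travel": [0, 0, 0], "grip": 1}

```text
clock: 56.95
tcp_pos: [0.5237, -0.0006, 0.2886]
tool_rot: [-0.817, -1.416, -0.813]
contact_force: [-0.4, -0.2, 0.3]
gripper_width: 0.0139
gripper_force: 58.8
```

```bash
python3 - <<'E'
from h import *
togo([.5501,.2964,.31])
E
```

```text
t 56.95 tcp [ 0.5237 -0.0006  0.2886] x [-0.002  0.004  1.   ] y [ 0.865  0.501 -0.001] z [-0.501  0.865 -0.004] F [-0.4 -0.2  0.3] w 0.0139 q [-0.45  0.43  1.56  1.03  2.42 -0.67]
togo cm tool [ 2.26 17.17 24.37]
```

Request:
step_arm:
  rows:
    - {"rot": [0, 0, 0], "travel": [2.2, 0, 0], "grip": 1}
    - {"rot": [0, 0, 0], "travel": [0, 2.86, 4.06], "grip": 1}
    - {"rot": [0, 0, 0], "travel": [0, 2.86, 4.06], "grip": 1}
    - {"rot": [0, 0, 0], "travel": [0, 2.86, 4.06], "grip": 1}
    - {"rot": [0, 0, 0], "travel": [0, 2.86, 4.06], "grip": 1}
    - {"rot": [0, 0, 0], "travel": [0, 2.86, 4.06], "grip": 1}
    - {"rot": [0, 0, 0], "travel": [0, 2.86, 4.06], "grip": 1}
    - {"rot": [0, 0, 0], "travel": [-1.7, 0, 0], "grip": 1}
    - {"rot": [0, 0, 0], "travel": [-1.7, 0, 0], "grip": 1}
    - {"rot": [0, 0, 0], "travel": [0, 0, 0], "grip": 1}

```text
clock: 57.95
tcp_pos: [0.5494, 0.2956, 0.2739]
tool_rot: [-0.818, -1.414, -0.81]
contact_force: [-0.5, -0.2, -0.6]
gripper_width: 0.0135
gripper_force: 58.8
```

```bash
python3 - <<'E'
from h import *
o,Rm=st(); togo(np.array([.5501,.2964,.250])); shot('top','t16'); sticks('t16',.28,60); print(proj('t16',o['tcp_pos']+.028*Rm[:,0]))
E
```

```text
t 57.95 tcp [0.5494 0.2956 0.2739] x [0.002 0.005 1.   ] y [ 0.865  0.501 -0.004] z [-0.501  0.865 -0.003] F [-0.5 -0.2 -0.6] w 0.0135 q [-0.02  0.43  1.59  1.31  2.05 -0.51]
t 57.95 tcp [0.5494 0.2956 0.2739] x [0.002 0.005 1.   ] y [ 0.865  0.501 -0.004] z [-0.501  0.865 -0.003] F [-0.5 -0.2 -0.6] w 0.0135 q [-0.02  0.43  1.59  1.31  2.05 -0.51]
togo cm tool [-2.39  0.11  0.04]
[421 118  14  28 106] len 0.078 head [ 0.7482 -0.2955] foot [ 0.6728 -0.2766] headdir -14.1 wid [0.034 0.013]
[416 146   9  23  74] len 0.062 head [ 0.6669 -0.2746] foot [ 0.6071 -0.2564] headdir -17.0 wid [0.012 0.012]
[612 156  22  16 116] len 0.054 head [ 0.6112 -0.8307] foot [ 0.6109 -0.7772] headdir -89.7 wid [0.037 0.02 ]
[203 183  12  16 105] len 0.046 head [0.5364 0.2922] foot [0.5759 0.3158] headdir -149.1 wid [0.015 0.016]
[200 210  12  16  97] len 0.044 head [0.4643 0.2971] foot [0.5014 0.3205] headdir -147.7 wid [0.014 0.015]
[215 227  12  16 105] len 0.047 head [0.4567 0.2792] foot [0.4162 0.256 ] headdir 29.9 wid [0.016 0.015]
[146 252  19  17 195] len 0.04 head [0.3931 0.4231] foot [0.3553 0.4376] headdir -21.0 wid [0.042 0.039]
[ 567  263   73   74 3789] len 0.209 head [ 0.2066 -0.6222] foot [ 0.3158 -0.8004] headdir 121.5 wid [0.045 0.048]
[209.35315855 190.76053428]
```

Request:
step_arm:
  rows:
    - {"rot": [0, 0, 0], "travel": [-0.9, 0.1, 0], "grip": 1}
    - {"rot": [0, 0, 0], "travel": [-0.9, 0, 0], "grip": 1}
    - {"rot": [0, 0, 0], "travel": [-0.6, 0, 0], "grip": 1}
    - {"rot": [0, 0, 0], "travel": [0, 0, 0], "grip": 1}

```text
clock: 58.4
tcp_pos: [0.5508, 0.2962, 0.251]
tool_rot: [-0.817, -1.414, -0.812]
contact_force: [0.7, 0.0, -0.1]
gripper_width: 0.0138
gripper_force: 58.8
```

Request:
step_arm:
  rows:
    - {"rot": [0, 0, 0], "travel": [-1, 0, 0], "grip": 1}
    - {"rot": [0, 0, 0], "travel": [-0.8, 0, 0], "grip": 1}
    - {"rot": [0, 0, 0], "travel": [-0.7, 0, 0], "grip": 1}
    - {"rot": [0, 0, 0], "travel": [-0.3, 0, 0], "grip": 1}
    - {"rot": [0, 0, 0], "travel": [0, 0, 0], "grip": 1}

```text
clock: 58.9
tcp_pos: [0.5508, 0.2966, 0.2236]
tool_rot: [-0.816, -1.415, -0.812]
contact_force: [0.9, 0.3, 0.9]
gripper_width: 0.0131
gripper_force: 58.8
```

Request:
step_arm:
  rows:
    - {"rot": [0, 0, 0], "travel": [0, 0, 0], "grip": 3}
    - {"rot": [0, 0, 0], "travel": [0, 0, 0], "grip": 5}
    - {"rot": [0, 0, 0], "travel": [0, 0, 0], "grip": 5}
    - {"rot": [0, 0, 0], "travel": [0, 0, 0], "grip": 5}
    - {"rot": [0, 0, 0], "travel": [0, 0, 0], "grip": 5}
    - {"rot": [0, 0, 0], "travel": [0, 0, 0], "grip": 5}

```text
clock: 59.5
tcp_pos: [0.5511, 0.2965, 0.2245]
tool_rot: [-0.816, -1.416, -0.813]
contact_force: [-0.3, 0.1, 0.3]
gripper_width: 0.0502
gripper_force: 0.0
```

```bash
python3 - <<'E'
from h import *
st(); shot('top','t17'); sticks('t17',.24,80)
E
```

```text
t 59.5 tcp [0.5511 0.2965 0.2245] x [-0.002  0.003  1.   ] y [0.865 0.501 0.   ] z [-0.501  0.865 -0.003] F [-0.3  0.1  0.3] w 0.0502 q [-0.02  0.5   1.59  1.28  2.03 -0.59]
[417 118  19  44 206] len 0.133 head [ 0.7651 -0.3088] foot [ 0.6385 -0.2693] headdir -17.3 wid [0.037 0.013]
[ 26 132  20  23 121] len 0.077 head [0.7404 0.8387] foot [0.6861 0.7839] headdir 45.3 wid [0.01  0.021]
[210 188  11  15  92] len 0.046 head [0.5324 0.2868] foot [0.5725 0.3102] headdir -149.8 wid [0.015 0.016]
[200 210  12  16  97] len 0.046 head [0.4709 0.3086] foot [0.5095 0.3328] headdir -147.9 wid [0.015 0.015]
[215 227  12  16 106] len 0.048 head [0.463 0.29 ] foot [0.4209 0.266 ] headdir 29.7 wid [0.017 0.015]
[147 252  17  17 187] len 0.042 head [0.3569 0.4487] foot [0.3992 0.4471] headdir 177.9 wid [0.035 0.04 ]
[ 567  263   73   74 3784] len 0.217 head [ 0.2041 -0.6465] foot [ 0.3159 -0.832 ] headdir 121.1 wid [0.046 0.05 ]
```

Request:
step_arm:
  rows:
    - {"rot": [0, 0, 0], "travel": [-0.2, 0, 0], "grip": 5}
    - {"rot": [0, 0, 0], "travel": [0, 0, -1], "grip": 5}
    - {"rot": [0, 0, 0], "travel": [0, 0, -1.5], "grip": 5}
    - {"rot": [0, 0, 0], "travel": [0, 0, -1.5], "grip": 5}
    - {"rot": [0, 0, 0], "travel": [0, 0, -2], "grip": 5}
    - {"rot": [0, 0, 0], "travel": [0, 0, -2], "grip": 5}
    - {"rot": [0, 0, 0], "travel": [0, 0, -2], "grip": 5}
    - {"rot": [0, 0, 0], "travel": [0, 0, -2], "grip": 5}
    - {"rot": [0, 0, 0], "travel": [0, 0, -2], "grip": 5}
    - {"rot": [0, 0, 0], "travel": [0, 0, -2], "grip": 5}

```text
clock: 60.55
tcp_pos: [0.6323, 0.156, 0.2228]
tool_rot: [-0.816, -1.416, -0.814]
contact_force: [-0.2, 0.6, -0.2]
gripper_width: 0.0499
gripper_force: 0.0
```

```bash
python3 - <<'E'
from h import *
st(); shot('top','t18'); sticks('t18',.24,80)
E
```

```text
t 60.55 tcp [0.6323 0.156  0.2228] x [-0.002  0.003  1.   ] y [0.866 0.501 0.   ] z [-0.501  0.866 -0.003] F [-0.2  0.6 -0.2] w 0.0499 q [-0.2   0.66  1.36  1.2   2.21 -0.57]
[416 118  19  50 171] len 0.15 head [ 0.7648 -0.3094] foot [ 0.6207 -0.2667] headdir -16.5 wid [0.036 0.01 ]
[ 22 129  25  26 211] len 0.081 head [0.7363 0.8419] foot [0.6779 0.7861] headdir 43.7 wid [0.063 0.011]
[616 160  24  12 111] len 0.067 head [ 0.6101 -0.818 ] foot [ 0.6189 -0.8843] headdir 97.6 wid [0.014 0.018]
[209 189  12  14  91] len 0.046 head [0.5313 0.2856] foot [0.5695 0.3103] headdir -147.1 wid [0.015 0.017]
[200 210  12  16  97] len 0.045 head [0.4719 0.3086] foot [0.5094 0.333 ] headdir -146.9 wid [0.015 0.017]
[215 227  15  16 110] len 0.053 head [0.4623 0.2909] foot [0.418  0.2616] headdir 33.5 wid [0.017 0.015]
[146 252  18  17 194] len 0.042 head [0.3567 0.4525] foot [0.3974 0.4424] headdir 166.0 wid [0.04 0.04]
[ 567  263   73   74 3827] len 0.216 head [ 0.2041 -0.6467] foot [ 0.315  -0.8324] headdir 120.8 wid [0.046 0.055]
```

Request:
step_arm:
  rows:
    - {"rot": [0, 0, 0], "travel": [3, 0, -3], "grip": 5}
    - {"rot": [0, 0, 0], "travel": [3, 0, -3], "grip": 5}
    - {"rot": [0, 0, 0], "travel": [2, -3, -3], "grip": 5}
    - {"rot": [0, 0, 0], "travel": [0, -4, -2], "grip": 5}
    - {"rot": [0, 0, 0], "travel": [0, -4, -2], "grip": 5}
    - {"rot": [0, 0, 0], "travel": [0, -4, -1], "grip": 5}
    - {"rot": [0, 0, 0], "travel": [0, 0, 0], "grip": 5}
    - {"rot": [0, 0, 0], "travel": [0, 0, 0], "grip": 5}
    - {"rot": [0, 0, 0], "travel": [0, 0, 0], "grip": 5}

```text
clock: 61.5
tcp_pos: [0.572, -0.0378, 0.3033]
tool_rot: [-0.816, -1.416, -0.813]
contact_force: [0.1, 0.1, -1.4]
gripper_width: 0.0505
gripper_force: 0.0
```

```bash
python3 - <<'E'
from h import *
st(); shot('top','t19'); shot('scene','s19'); sticks('t19',.244,80); print('scene');sticks('s19',.244,80)
for P in([.488,.319],[.4375,.2766],[.5501,.2964]): print(proj('t19',[*P,.252]),proj('s19',[*P,.252]),proj('s19',[*P,.117]))
E
```

```text
t 61.5 tcp [ 0.572  -0.0378  0.3033] x [-0.002  0.003  1.   ] y [0.865 0.502 0.   ] z [-0.502  0.865 -0.004] F [ 0.1  0.1 -1.4] w 0.0505 q [-0.47  0.53  1.39  1.08  2.47 -0.6 ]
[  9 131  21  15 133] len 0.063 head [0.7148 0.8331] foot [0.7413 0.8899] headdir -114.9 wid [0.024 0.02 ]
[ 31 131  20  24 191] len 0.075 head [0.7444 0.8188] foot [0.6723 0.7986] headdir 15.7 wid [0.054 0.018]
[616 156  24  15 124] len 0.063 head [ 0.6181 -0.8152] foot [ 0.6084 -0.8772] headdir 81.1 wid [0.012 0.019]
[209 188  12  15  94] len 0.047 head [0.5305 0.2844] foot [0.5698 0.3099] headdir -147.0 wid [0.015 0.016]
[200 210  12  16  98] len 0.044 head [0.4713 0.3074] foot [0.5078 0.3317] headdir -146.4 wid [0.015 0.017]
[215 226  13  17 107] len 0.049 head [0.4628 0.2898] foot [0.4209 0.264 ] headdir 31.6 wid [0.017 0.017]
[147 252  17  17 198] len 0.042 head [0.3976 0.4429] foot [0.3561 0.4485] headdir -7.7 wid [0.039 0.038]
[ 566  263   74   74 3816] len 0.216 head [ 0.2044 -0.6441] foot [ 0.3159 -0.8288] headdir 121.1 wid [0.046 0.05 ]
scene
[ 337    0   93   28 1333] len 0.373 head [0.1046 0.8308]
[... 808 characters left out ...]
 358   180   282   220 16256] len 1.025 head [ 1.1284 -0.2943] foot [1.1405 0.7301] headdir -90.7 wid [0.007 0.006]
[   0  238   90  144 6158] len 0.362 head [ 0.2878 -0.713 ] foot [ 0.5902 -0.9113] headdir 146.8 wid [0.02 0.02]
[263 305  27  63 412] len 0.147 head [ 0.9202 -0.3893] foot [ 0.779  -0.3473] headdir -16.6 wid [0.035 0.012]
[119 371  16  29 329] len 0.059 head [ 0.7838 -0.7043] foot [ 0.7325 -0.6747] headdir -29.9 wid [0.028 0.022]
[204.95353121 217.56803412] [394.87888729 117.12599346] [389.33608863 145.28013693]
[220.02605748 235.97649917] [374.57107369 113.5007468 ] [370.57978751 141.74552406]
[214.29175141 194.93228547] [402.51333935 131.7997934 ] [396.24821782 159.50912257]
```

```bash
python3 -c "
from cell import manip; print(manip.hand_in())"
```

```text
the job is handed in; nothing more can be done
None
```

The job is handed in at about 61 s: I measured the crank's play at about 28 degrees, set it to about 10.7, proved it anticlockwise and then clockwise, and stood all three sticks found in sockets. One stick was pulled out as the gripper backed off and had to be placed again. The last camera measurements showed all three upright. The hand-in returned no verdict.

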